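# Load the spice blender, tension its belt and start it

## Task

Blend the seasonings: stand every glass shaker upright in the middle of a pad of its own on the machine's carousel, and only then swing the carousel by its handle a quarter turn clockwise until it clicks into the running position. Next wind the tension wheel clockwise until it feels firm and the pointer stands level with the mark block, no further, and last press the keys fully down one at a time: round, square, oblong. At the finish every shaker must still stand on its pad; leave the egg cup, pepper mill and measuring spoons where they are.

Things in the scene. Friction and masses are not known exactly. Their poses are not given: they have to be found in the camera images.
- machine: white spice-blending machine fixed to the counter, base plate 290 x 470 mm, 30 mm thick; origin on the counter at mid plate, x away from the robot, y to the left at yaw 0. Left half (+y): the carousel. Right half: a box 250 x 175 mm, its flat deck 65 mm above the counter, with the tension wheel (far side), the tension pointer and mark block (middle) and three grey keys in a row along y (near side)
- shaker1: glass shaker with a ribbed steel twist cap, closed; upright round jar 46 mm in diameter (cap 44 mm), 62 mm tall, the glass up to 44 mm, about 0.16 kg; starts upright on the counter; origin at the centre of its underside, z up. There are 2 to 4 of them; an absent one reads None
- shaker2: glass shaker with a ribbed steel twist cap, closed; upright round jar 46 mm in diameter (cap 44 mm), 62 mm tall, the glass up to 44 mm, about 0.16 kg; starts upright on the counter; origin at the centre of its underside, z up. There are 2 to 4 of them; an absent one reads None
- shaker3: glass shaker with a ribbed steel twist cap, closed; upright round jar 46 mm in diameter (cap 44 mm), 62 mm tall, the glass up to 44 mm, about 0.16 kg; starts upright on the counter; origin at the centre of its underside, z up. There are 2 to 4 of them; an absent one reads None
- shaker4: glass shaker with a ribbed steel twist cap, closed; upright round jar 46 mm in diameter (cap 44 mm), 62 mm tall, the glass up to 44 mm, about 0.16 kg; starts upright on the counter; origin at the centre of its underside, z up. There are 2 to 4 of them; an absent one reads None
- pad0 (a point): centre, on the top surface, of one of the four flat black rubber pads of the carousel (60 mm in diameter, flush with the disc, 68 mm from its axis, every 90 degrees); turns with the carousel; carousel top is 50 mm above the counter
- pad1 (a point): centre, on the top surface, of one of the four flat black rubber pads of the carousel (60 mm in diameter, flush with the disc, 68 mm from its axis, every 90 degrees); turns with the carousel; carousel top is 50 mm above the counter
- pad2 (a point): centre, on the top surface, of one of the four flat black rubber pads of the carousel (60 mm in diameter, flush with the disc, 68 mm from its axis, every 90 degrees); turns with the carousel; carousel top is 50 mm above the counter
- pad3 (a point): centre, on the top surface, of one of the four flat black rubber pads of the carousel (60 mm in diameter, flush with the disc, 68 mm from its axis, every 90 degrees); turns with the carousel; carousel top is 50 mm above the counter
- carousel_axis (a point): centre of the carousel's top surface, on its vertical axis; aluminium disc 270 mm in diameter, 16 mm thick, top 50 mm above the counter
- handle (a point): top of the carousel's handle, an upright steel post 16 mm in diameter and 60 mm tall standing on the disc 105 mm from its axis, midway in angle between two pads, so its top is 110 mm above the counter
- carousel (a joint): turn of the carousel, rad, clockwise from above, with an over-centre spring that snaps it into either of two seats: 0, loading, where it starts (handle near the robot, towards the keys), and 1.571, running, a quarter turn on, the handle having swept along the side nearest the robot. It takes 0.15 N m to leave a seat; past midway (0.79) it is drawn on to the other seat when let go. It cannot go beyond either
- tension_wheel (a joint): turn of the belt tension wheel, rad, clockwise from above tightens. Starts slack, 0.05 to 0.8; stays where left. Resistance grows from 0.20 N m (slack) to a firm 0.37 N m at 2.8, where a sliding steel pointer blade (4 mm wide, moves 15 mm per rad along the machine's +y) is level with the fixed dark mark block (11 mm wide, key side of its slot). Right from 2.5 to 3.1, over-wound beyond; stop at 3.6
- wheel_grip (a point): on the vertical axis of the tension wheel, 102 mm above the counter, at the height to grip. The wheel is a steel disc 90 mm in diameter, its top 79 mm above the counter; across it stands a black straight grip bar 56 mm long, 16 mm thick and 36 mm tall, top 115 mm above the counter. The point's x axis runs along the bar and its y axis across the 16 mm
- key_round (a joint): travel of the round grey key (26 mm in diameter), the power key, in m: 0 up, 0.006 fully down; springs back when let go; 1.5 N starts it, 5 N takes it fully down. It counts as pressed from 0.0045
- key_round_top (a point): centre of the top face of the round key, the key nearest to the carousel, 75 mm above the counter when up
- key_square (a joint): the same for the square grey key (24 x 24 mm), the blend key
- key_square_top (a point): centre of the top face of the square key, the middle one, 50 mm from each of its neighbours
- key_bar (a joint): the same for the oblong grey key (46 x 16 mm, long side along the machine's x), the start key
- key_bar_top (a point): centre of the top face of the oblong key, the one farthest from the carousel
- egg_cup: white egg cup, 50 mm across, 58 mm tall, standing among the shakers: leave alone; origin at the centre of its underside
- measuring_spoons: nested steel measuring spoons lying beyond the shakers, near the bowl, about 120 mm long, 18 mm high: leave alone; origin under the middle
- pepper_mill: dark wooden pepper mill, 52 mm across, 152 mm tall, upright beyond the shakers: leave alone; origin at the centre of its underside
Not all that is in view belongs to the job. Leave any purple look-alike of the shaker3 alone.

How it is judged:
On the way, in this order (a step that is already met when the one before it is completed fails the run):
1. every shaker stands upright and released on a pad, the carousel still in the loading position ((horizontal distance between shaker1 and pad0 below 0.015 m or horizontal distance between shaker1 and pad1 below 0.015 m or horizontal distance between shaker1 and pad2 below 0.015 m or horizontal distance between shaker1 and pad3 below 0.015 m) and angle between each of shaker1, shaker2, shaker3, shaker4's own z axis and vertical below 0.12 rad and z of shaker1 in the frame of carousel_axis between -0.004 and 0.005 m and linear speed of each of shaker1, shaker2, shaker3, shaker4 below 0.03 m/s and (horizontal distance between shaker2 and pad0 below 0.015 m or horizontal distance between shaker2 and pad1 below 0.015 m or horizontal distance between shaker2 and pad2 below 0.015 m or horizontal distance between shaker2 and pad3 below 0.015 m) and z of shaker2 in the frame of carousel_axis between -0.004 and 0.005 m and (horizontal distance between shaker3 and pad0 below 0.015 m or horizontal distance between shaker3 and pad1 below 0.015 m or horizontal distance between shaker3 and pad2 below 0.015 m or horizontal distance between shaker3 and pad3 below 0.015 m) and z of shaker3 in the frame of carousel_axis between -0.004 and 0.005 m and (horizontal distance between shaker4 and pad0 below 0.015 m or horizontal distance between shaker4 and pad1 below 0.015 m or horizontal distance between shaker4 and pad2 below 0.015 m or horizontal distance between shaker4 and pad3 below 0.015 m) and z of shaker4 in the frame of carousel_axis between -0.004 and 0.005 m and contact force between each of shaker1, shaker2, shaker3, shaker4 and the fingers below 0.2 N and value of joint carousel below 0.3 rad), for 0.2 s.
2. the carousel is clicked into the running position, the belt still slack (value of joint carousel between 1.5 and 1.64 rad and value of joint tension_wheel below 2.4 rad), for 0.3 s.
3. the tension wheel is firm: the pointer level with the mark block (value of joint tension_wheel between 2.5 and 3.1 rad and value of joint carousel between 1.5 and 1.64 rad), for 0.3 s.
4. the round key alone is pressed (value of joint key_round above 0.0045 m and value of joint each of key_square, key_bar below 0.0015 m and value of joint tension_wheel between 2.5 and 3.1 rad), for 0.05 s.
5. the square key alone is pressed (value of joint key_square above 0.0045 m and value of joint each of key_round, key_bar below 0.0015 m and value of joint tension_wheel between 2.5 and 3.1 rad), for 0.05 s.
6. the oblong key alone is pressed (value of joint key_bar above 0.0045 m and value of joint each of key_round, key_square below 0.0015 m and value of joint tension_wheel between 2.5 and 3.1 rad), for 0.05 s.
At the end, for the whole second after the job is handed in: every shaker present stands upright (within 0.12 rad), released and at rest on the carousel, its axis within 15 mm of a pad's centre; the carousel within 0.07 rad of the running detent; the tension wheel between 2.5 and 3.1 rad (pointer level with the mark block); all keys back up (all of step 3 and (horizontal distance between shaker1 and pad0 below 0.015 m or horizontal distance between shaker1 and pad1 below 0.015 m or horizontal distance between shaker1 and pad2 below 0.015 m or horizontal distance between shaker1 and pad3 below 0.015 m) and angle between each of shaker1, shaker2, shaker3, shaker4's own z axis and vertical below 0.12 rad and z of shaker1 in the frame of carousel_axis between -0.004 and 0.005 m and linear speed of each of shaker1, shaker2, shaker3, shaker4 below 0.03 m/s and (horizontal distance between shaker2 and pad0 below 0.015 m or horizontal distance between shaker2 and pad1 below 0.015 m or horizontal distance between shaker2 and pad2 below 0.015 m or horizontal distance between shaker2 and pad3 below 0.015 m) and z of shaker2 in the frame of carousel_axis between -0.004 and 0.005 m and (horizontal distance between shaker3 and pad0 below 0.015 m or horizontal distance between shaker3 and pad1 below 0.015 m or horizontal distance between shaker3 and pad2 below 0.015 m or horizontal distance between shaker3 and pad3 below 0.015 m) and z of shaker3 in the frame of carousel_axis between -0.004 and 0.005 m and (horizontal distance between shaker4 and pad0 below 0.015 m or horizontal distance between shaker4 and pad1 below 0.015 m or horizontal distance between shaker4 and pad2 below 0.015 m or horizontal distance between shaker4 and pad3 below 0.015 m) and z of shaker4 in the frame of carousel_axis between -0.004 and 0.005 m and contact force between each of shaker1, shaker2, shaker3, shaker4 and the fingers below 0.2 N and value of joint each of key_round, key_square, key_bar below 0.0015 m); the robot touches nothing.
It fails at once if a bystander (egg cup, measuring spoons, pepper mill) is pushed more than 40 mm or tipped over (distance of any of egg_cup, measuring_spoons, pepper_mill from where it was at the start of the episode above 0.04 m or angle between any of egg_cup, pepper_mill's own z axis and vertical above 0.6 rad).
It fails at once if a key is pressed while the belt is still slack (value of joint any of key_round, key_square, key_bar above 0.0045 m and value of joint tension_wheel below 2.4 rad).
It fails at once if two keys are pressed together (value of joint each of key_round, key_square above 0.0045 m or value of joint each of key_square, key_bar above 0.0045 m or value of joint each of key_round, key_bar above 0.0045 m).
It fails at once if the tension wheel is wound far past the mark (beyond 3.35 rad) (value of joint tension_wheel above 3.35 rad).
Of shaker1, shaker2, shaker3, shaker4 only 2 to 4 are there at a start; the rules pass over those that are not, and their reading is None.
At some moment in a run one of shaker1, shaker2, shaker3, shaker4 may be knocked a few centimetres aside while the robot is not near it.
Once in a run the grip may slacken for a moment while it holds something.
It also fails if it takes over 210 s, if anything falls off the work surface, if the arm or the gripper's body presses on something with over 40 N, if the wrist force passes 120 N, or if a joint passes its speed limit or range.

## Robot

A 6-joint arm with a two-finger parallel gripper is mounted at the origin on the work surface. World frame = base frame: x ahead of the robot, y to its left, z up, the work surface at z = 0. Lengths are in m, angles in rad, forces in N, time in s.
With the tool pointing down it reaches from about 0.3 to 0.875 m from the base axis. Payload 6.4 kg.
Tool frame: the origin (TCP) lies on the mounting face of the last link; the fingertips stand 173 mm ahead of it and the grasp point (between the pads) lies 155 mm ahead of it (ctrl.tip_reach is the distance from the TCP to the fingertips, in m); z points along the fingers, y is the line along which they close (so a half turn about z gives the same grasp; the last joint's range is limited). The gripper opens to 85 mm and grips with 20 to 120 N. Pads are 22 mm wide; open, the fingers measure 114 mm over their backs; the gripper's body (76 mm by 85 mm) begins 54 mm behind the grasp point. The pads swing forward as they close: fully open they stand 13 mm farther back than shut.
Start: joints at [-1.476, 0.181, 1.607, -0, 1.354, -0.206], TCP at [0.17, -0.549, 0.405] pointing down, gripper open.
Joint ranges: [-2.99, 2.99], [-0.89, 2.07], [0.3, 2.58], [-1.14, 4.28], [0, 2.63], [-3.12, 3.12]. Speed limits (rad/s): [2.57, 2.57, 3.01, 3.14, 3.14, 3.14].

## Interface

Orientations are given as a unit quaternion [w, x, y, z].
In Python, from bench import ctrl gives the robot as it stands.
- The arm moves only by the shell command python3 -m pendant 'ROWS'. ROWS is JSON, a list that holds one entry, the list of rows, each a list of 7 numbers: the opening, from 0 (shut) to 1 (fully open), then the shift along the tool's x, y, z in mm, then the turn, a rotation vector about the tool's x, y, z in rad. A call has 1 to 5 rows; each row is the pose to reach, as a shift and turn from the pose commanded when the call began, along the tool's axes at that moment; what a row does not reach only later rows make up. A row lasts 1/12 s, in which the tool goes at most 41.7 mm and 7.16 degrees, less where a joint would pass 70% of its speed; a pose out of reach is approached as far as the arm can. A call with a gripper value outside its range is refused whole. The fingers move at their own pace and stop on an object; the grip force is fixed at half the most. Time passes only in rows, so rows that repeat a pose let the fingers close. It gives the time, the measured TCP pose, the force, the opening and the grip force at its end, in the units of the state.
- ctrl.get_obs(): the state, without advancing time (a new reading comes with each control period).
- ctrl.camera(name): name is "side" or "top" or "wrist"; returns the picture (480x640x3 uint8, red, green, blue); there is no depth.
- ctrl.camera_params(name): a dict with "mtx" (3x3 intrinsics, pixels), "distortion" ([k1, k2, p1, p2, k3] as OpenCV has them; the pictures are not rectified), "world_from_camera" (4x4, takes a point from camera to world coordinates); the wrist camera has in their place "tool_from_camera" (4x4, takes a point from camera to tool coordinates, whose origin is the TCP and whose axes are the flange's). Camera axes: x right, y down, z forward; pixel columns grow to the right and rows downward; lengths in m; the calibration is good to about 2 mm. A picture is of the moment at which its call begins: read the wrist's pose just before it. camera_params takes no time and is no camera call.
- ctrl.hand_in(): hands the job in; it is judged then, once.
Trained networks look in the newest picture that a camera, given by its name, has taken for a name from the list of things; names that differ only in an ending like _2 or _b are one class to them, and where a whole thing is asked for, a point or a joint stands for the part that bears it (a point fixed in the world has none). Each returns a list of dicts, best first, with "confidence" (0 to 1); they miss things now and then, are a little off and sometimes report something else, mostly with a low value. They report only what shows in the picture. A call takes as long as a camera call. They do not tell look-alikes from the thing itself.
- ctrl.boxes_of(camera, name): "point" ([column, row] as shares, 0 to 1, of the picture: columns of its width, rows of its height, amid what is visible of it).
The state is a dict: "time_s": time; "q": joint angles; "dq": joint speeds; "joint_efforts": joint torques, N m; "eef_pos": TCP position; "eef_rot": TCP orientation; "wrist_force": force on the tool from outside, world axes, zero at the start; "torque": the same for the moment, N m; "opening": opening from 0.0 (shut) to 1.0 (fully open); "grasp_force": force on a finger pad.
Only numpy, scipy, OpenCV 4.12 (cv2) and the standard library are available. Lean on these libraries where they do the work, as an engineer would, in place of code of your own. Each camera call takes 0.05 s, during which the arm holds its last target. There are 200 camera calls.

## Working session

There is one attempt and no reset: what is moved stays moved. The work goes in short steps, Python scripts to look and compute and a shell command to move; the robot and the scene stay as the last step left them, time stands still between calls to the robot, and variables do not carry over. Pictures are saved under pics/ and viewed, at most 14 in all, crops included, and the job is handed in when it is done.

```bash
mkdir -p pics; ls
cat > h.py <<'E'
import numpy as np, cv2
from bench import ctrl
from scipy.spatial.transform import Rotation as R
def shot(cam,fn=None):
    o=ctrl.get_obs(); im=ctrl.camera(cam)
    if fn: cv2.imwrite('pics/'+fn,im[:,:,::-1])
    return o,im
def pose(o):
    q=o['eef_rot']; T=np.eye(4); T[:3,:3]=R.from_quat([q[1],q[2],q[3],q[0]]).as_matrix(); T[:3,3]=o['eef_pos']; return T
def wfc(cam,o):
    p=ctrl.camera_params(cam)
    return p, (pose(o)@np.array(p['tool_from_camera']) if cam=='wrist' else np.array(p['world_from_camera']))
def ray(cam,px,o):
    p,T=wfc(cam,o)
    u=cv2.undistortPoints(np.array([[px]],float),np.array(p['mtx']),np.array(p['distortion']))[0,0]
    return T[:3,3],T[:3,:3]@np.array([u[0],u[1],1.])
def atz(cam,px,z,o):
    c,d=ray(cam,px,o); return c+d*(z-c[2])/d[2]
def proj(cam,X,o):
    p,T=wfc(cam,o); Ti=np.linalg.inv(T)
    r,_=cv2.Rodrigues(Ti[:3,:3])
    return cv2.projectPoints(np.array(X,float).reshape(-1,3),r,Ti[:3,3],np.array(p['mtx']),np.array(p['distortion']))[0][:,0]
def tri(rays):
    A=np.zeros((3,3));b=np.zeros(3)
    for c,d in rays:
        d=d/np.linalg.norm(d);P=np.eye(3)-np.outer(d,d);A+=P;b+=P@c
    return np.linalg.solve(A,b)
def det(cam,name):
    return [(round(640*d['point'][0],1),round(480*d['point'][1],1),round(d['confidence'],2)) for d in ctrl.boxes_of(cam,name)]
def rows_to(xyz,yaw=None,o=None):
    """shift in tool axes mm from the current pose to TCP xyz"""
    o=o or ctrl.get_obs();T=pose(o);return np.round(T[:3,:3].T@(np.array(xyz)-T[:3,3])*1000,1)
E
python3 - <<'E'
from h import *
for c in ['top','side','wrist']:
    o,im=shot(c,c+'0.png')
    p,T=wfc(c,o); print(c,T.round(3).tolist(),np.array(p['mtx']).round(0).tolist())
    for n in ['shaker1','egg_cup','pepper_mill','measuring_spoons','pad0','carousel_axis','handle','wheel_grip','tension_wheel','key_round_top','key_square_top','key_bar_top','machine']:
        print(n,det(c,n))
print(pose(o).round(3))
E
```

```text
pics
top [[-0.009, -0.993, 0.115, 0.421], [-1.0, 0.007, -0.026, -0.011], [0.025, -0.116, -0.993, 1.253], [0.0, 0.0, 0.0, 1.0]] [[526.0, 0.0, 317.0], [0.0, 526.0, 243.0], [0.0, 0.0, 1.0]]
shaker1 [(436.1, 338.8, 0.85), (385.0, 253.3, 0.65), (471.9, 298.6, 0.65), (383.0, 203.2, 0.64), (430.4, 295.7, 0.62), (380.5, 288.9, 0.58), (363.9, 139.9, 0.43)]
egg_cup [(451.8, 254.3, 0.78), (381.3, 204.8, 0.29)]
pepper_mill [(457.6, 188.5, 0.78), (383.1, 252.0, 0.46)]
measuring_spoons [(365.5, 139.1, 0.84), (197.0, 273.0, 0.3)]
pad0 [(197.6, 274.4, 0.82)]
carousel_axis [(200.3, 273.6, 0.95)]
handle [(201.8, 274.9, 0.78), (366.0, 140.5, 0.4)]
wheel_grip [(296.0, 236.7, 0.98)]
tension_wheel [(296.4, 236.8, 0.94)]
key_round_top [(282.6, 298.3, 0.46)]
key_square_top [(305.0, 295.1, 0.69), (456.8, 188.4, 0.68)]
key_bar_top [(325.4, 293.7, 0.63), (457.2, 187.6, 0.28)]
machine [(241.2, 272.5, 0.84)]
side [[-0.923, -0.272, 0.273, 0.267], [-0.385, 0.623, -0.681, 0.706], [0.015, -0.734, -0.679, 0.817], [0.0, 0.0, 0.0, 1.0]] [[511.0, 0.0, 316.0], [0.0, 511.0, 241.0], [0.0, 0.0, 1.0]]
shaker1 [(416.9, 180.6,
[... 345 characters left out ...]
_grip [(302.8, 250.5, 0.9)]
tension_wheel [(304.8, 252.3, 0.92), (296.3, 362.8, 0.69)]
key_round_top [(293.6, 362.7, 0.33)]
key_square_top []
key_bar_top [(371.5, 249.8, 0.49)]
machine [(310.5, 345.9, 0.95)]
wrist [[0.296, -0.918, -0.266, 0.238], [-0.955, -0.284, -0.082, -0.528], [-0.0, 0.278, -0.96, 0.373], [0.0, 0.0, 0.0, 1.0]] [[365.0, 0.0, 325.0], [0.0, 365.0, 237.0], [0.0, 0.0, 1.0]]
shaker1 []
egg_cup []
pepper_mill []
measuring_spoons []
pad0 []
carousel_axis []
handle []
wheel_grip []
tension_wheel []
key_round_top []
key_square_top []
key_bar_top []
machine []
[[ 0.955  0.296 -0.     0.17 ]
 [ 0.296 -0.955 -0.    -0.549]
 [-0.     0.    -1.     0.405]
 [ 0.     0.     0.     1.   ]]
```

View pics/top0.png

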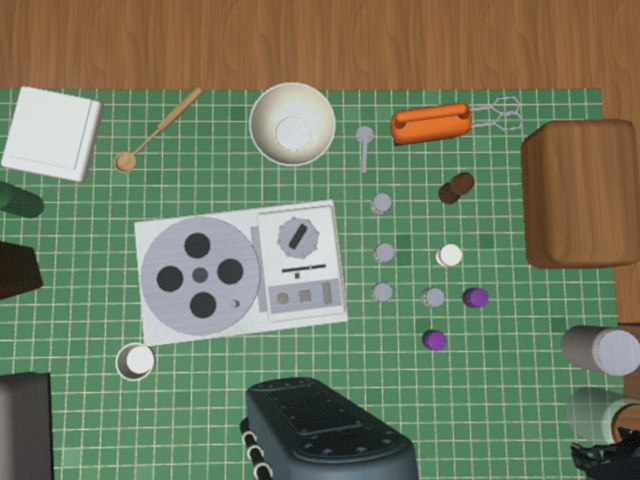

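View pics/side0.png

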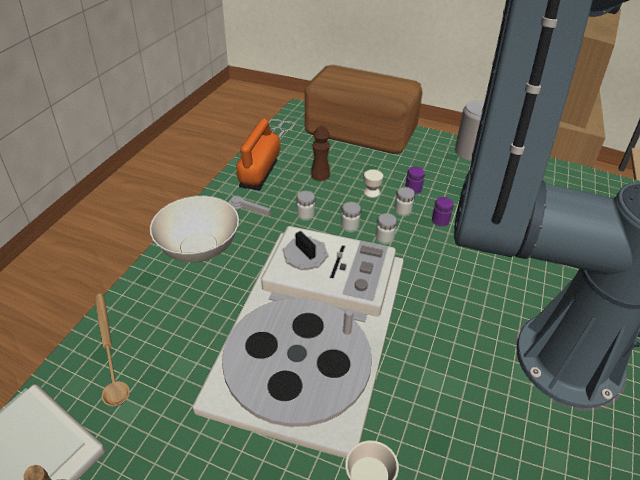

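The top view shows four clear shakers at about (382,203), (385,253), (382,291), (433,297). The purple look-alikes are at (436,340) and (476,298), and the egg cup is at (451,254). The pads are at about (197,244), (230,271), (203,305), (170,278), the handle at (236,303), and the keys at (283,298), (305,296), (327,293). The side view agrees.

Run:
```python
from h import *
o,im=shot('top');o2,im2=shot('side')
pairs={'A':((383,203.2),(305.1,206.9)),'B':((385,253.3),(352.4,213)),'C':((380.5,288.9),(384.7,227)),'D':((432,296),(403.7,204.5)),'egg':((451.8,254.3),(370.8,183.2)),'P1':((436.1,338.8),(442.1,211.9)),'P2':((471.9,298.6),(416.9,180.6)),'mill':((457.6,188.5),(319,154)),'wheel':((296,236.7),(302.8,250.5)),'spoon':((365.5,139),(248.3,208.4))}
for k,(a,b) in pairs.items():
    print(k,tri([ray('top',a,o),ray('side',b,o2)]).round(3))
def blobs(im,roi,th,lo,hi):
    g=im.max(2); m=np.zeros(g.shape,np.uint8); x0,y0,x1,y1=roi; m[y0:y1,x0:x1]=(g[y0:y1,x0:x1]<th)
    n,l,s,c=cv2.connectedComponentsWithStats(m); return [(c[i],s[i,4]) for i in range(1,n) if lo<s[i,4]<hi]
pt=[c for c,a in blobs(im,(150,225,250,325),60,300,1500)]
ps=[c for c,a in blobs(im2,(225,300,370,410),60,300,2000)]
for c in pt: print('pad top',c.round(1),atz('top',c,.05,o).round(4))
for c in ps: print('pad side',c.round(1),atz('side',c,.05,o2).round(4))
print('ax',np.mean([atz('top',c,.05,o) for c in pt],0),np.mean([atz('side',c,.05,o2) for c in ps],0))
for n,p in dict(round=(283,298),sq=(305,296),bar=(327,293)).items(): print(n,atz('top',p,.075,o).round(4))
for n,p in dict(round=(361,284.5),sq=(366,267),bar=(371,251)).items(): print(n,atz('side',p,.075,o2).round(4))
print('handle',atz('top',(236,303),.11,o).round(4),atz('side',(348,315),.11,o2).round(4))
c=np.hstack([cv2.resize(im[190:360,240:500],None,fx=3,fy=3,interpolation=cv2.INTER_CUBIC)]);cv2.imwrite('pics/c1.png',c[:,:,::-1])
```

```text
A [ 0.661 -0.201  0.016]
B [ 0.537 -0.2    0.039]
C [ 0.454 -0.188  0.033]
D [ 0.438 -0.311  0.016]
egg [ 0.538 -0.361  0.018]
P1 [ 0.34  -0.316  0.021]
P2 [ 0.43  -0.399  0.035]
mill [ 0.688 -0.366  0.066]
wheel [0.574 0.007 0.082]
spoon [ 0.817 -0.169 -0.012]
pad top [196.8 244.8] [0.5587 0.2333 0.05  ]
pad top [169.3 278.2] [0.4832 0.2935 0.05  ]
pad side [307.4 325.2] [0.4997 0.1587 0.05  ]
pad side [261.  344.7] [0.5595 0.2334 0.05  ]
pad side [333.2 363.2] [0.4241 0.2185 0.05  ]
pad side [284.4 385.5] [0.4843 0.2937 0.05  ]
ax [0.52097057 0.26337141 0.05      ] [0.49190108 0.2260824  0.05      ]
round [0.4356 0.0358 0.075 ]
sq [ 0.4396 -0.0131  0.075 ]
bar [ 0.4458 -0.0622  0.075 ]
round [0.4351 0.0427 0.075 ]
sq [ 0.4414 -0.0069  0.075 ]
bar [ 0.4467 -0.0558  0.075 ]
handle [0.4255 0.1352 0.11  ] [0.4244 0.1523 0.11  ]
```

View pics/c1.png

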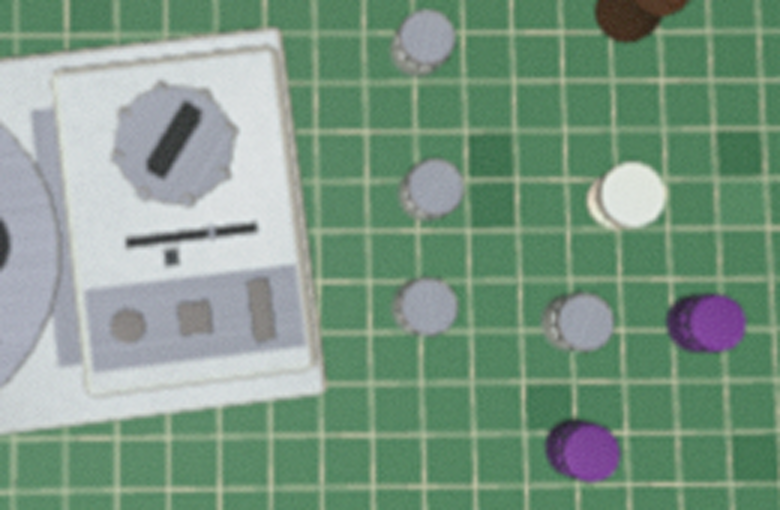

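The crop puts the cap centres at top pixels A (382.3,203), B (384.7,252.3), C (382.7,292), D (434.7,297). The pointer sits about 13 px right of the mark.

```bash
cat >> h.py <<'E'
YAW=0.109
def go(x,y,z,yaw=YAW):
    "print the shift (tool axes, mm) and turn for a straight-down TCP target"
    o=ctrl.get_obs();T=pose(o)
    Rt=R.from_euler('z',yaw).as_matrix()@np.diag([1.,-1,-1])
    rv=R.from_matrix(T[:3,:3].T@Rt).as_rotvec()
    print('go',(T[:3,:3].T@(np.array([x,y,z])-T[:3,3])*1000).round(1),rv.round(3),'pos',T[:3,3].round(3),'open',round(o['opening'],2),'grip',round(o['grasp_force'],1),'F',np.round(o['wrist_force'],1),'t',o['time_s'])
E
python3 - <<'E'
from h import *
o=ctrl.get_obs()
for k,p in dict(A=(382.3,203),B=(384.7,252.3),C=(382.7,292),D=(434.7,297)).items():
    print(k,atz('top',p,.062,o).round(4), proj('top',np.r_[atz('top',p,.062,o)[:2],.03],o).round(1))
C=atz('top',(382.7,292),.062,o)
go(C[0],C[1],.33)
E
```

```text
A [ 0.6516 -0.1928  0.062 ] [[380.3 205.6]]
B [ 0.5374 -0.1956  0.062 ] [[382.6 253.6]]
C [ 0.4472 -0.1888  0.062 ] [[380.7 292.3]]
D [ 0.4351 -0.3062  0.062 ] [[431.3 297.2]]
go [ 371.2 -262.2   74.7] [0.    0.    0.192] pos [ 0.17  -0.549  0.405] open 1.0 grip 0.0 F [-0.1  0.8 -0.6] t 2.2
```

```bash
python3 -m pendant '[[[1,30,-20,5,0,0,0.1],[1,60,-40,10,0,0,0.192],[1,90,-62,15,0,0,0.192],[1,120,-85,20,0,0,0.192],[1,150,-106,25,0,0,0.192]]]'
python3 - <<'E'
from h import *
go(.4472,-.1888,.33)
E
```

```text
time_s: 2.62
eef_pos: [0.2828, -0.4019, 0.3795]
eef_rot: [-0.0, 0.999, 0.054, 0.0]
wrist_force: [1.1, 0.2, -0.2]
opening: 1.001
grasp_force: 0.0
go [ 186.4 -194.1   49.5] [-0.    -0.    -0.001] pos [ 0.283 -0.402  0.379] open 1.0 grip 0.0 F [ 1.1  0.2 -0.2] t 2.6167
```

```bash
python3 -m pendant '[[[0.8,25,-26,6,0,0,0],[0.8,50,-52,12,0,0,0],[0.8,75,-78,18,0,0,0],[0.8,100,-104,24,0,0,0],[0.8,125,-130,30,0,0,0]]]' ; python3 -m pendant '[[[0.8,25,-26,8,0,0,0],[0.8,50,-52,16,0,0,0],[0.8,61,-64,20,0,0,0],[0.8,61,-64,20,0,0,0],[0.8,61,-64,20,0,0,0]]]'
python3 - <<'E'
from h import *
go(.4472,-.1888,.23)
o,im=shot('wrist','w1.png')
print(det('wrist','shaker1'),proj('wrist',[[.4472,-.1888,.062],[.4472,-.1888,0],[.5374,-.1956,.062]],o).round(0))
E
```

```text
time_s: 3.03
eef_pos: [0.3931, -0.2592, 0.3497]
eef_rot: [0.0, 0.999, 0.054, 0.0]
wrist_force: [2.0, 0.3, -0.1]
opening: 0.8
grasp_force: 0.0
time_s: 3.45
eef_pos: [0.4463, -0.1897, 0.3295]
eef_rot: [-0.0, 0.998, 0.056, -0.0]
wrist_force: [-0.5, -0.1, 0.5]
opening: 0.803
grasp_force: 0.0
go [ 1.  -0.8 99.5] [-0.     0.001  0.002] pos [ 0.446 -0.19   0.329] open 0.8 grip 0.0 F [-0.5 -0.1  0.5] t 3.45
[(323.5, 228.5, 0.92), (471.4, 258.8, 0.9), (352.0, 96.8, 0.74), (589.6, 271.1, 0.74)] [[325. 238.]
 [325. 217.]
 [352.  99.]]
```

View pics/w1.png

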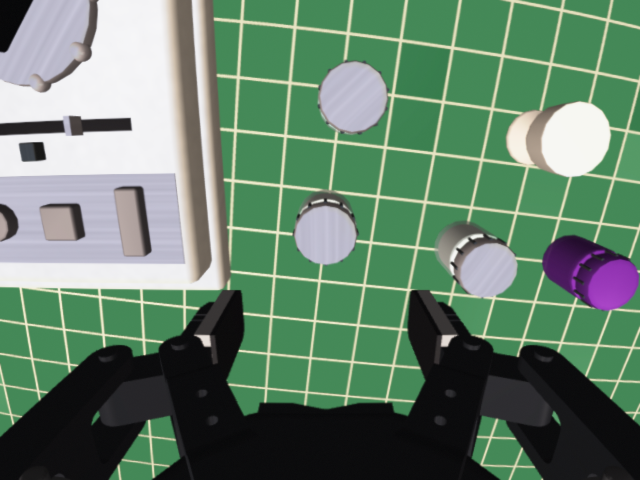

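The wrist view shows C's cap at (326,232), B's at (353,97) and D's at (486,266). The square key is at (61,222), the bar key at (131,221), the mark block at (32,152) and the pointer at (72,126).

Run:
```python
from h import *
o=ctrl.get_obs()
for k,p,z in [('C',(326,232),.062),('B',(353,97),.062),('D',(486,266),.062),('sq',(61,222),.075),('bar',(131,221),.075),('mark',(32,152),.072),('ptr',(72,126),.072)]: print(k,atz('wrist',p,z,o).round(4))
t={'C':((382.7,292),(326,232)),'B':((384.7,252.3),(353,97)),'D':((434.7,297),(486,266)),'bar':((327,293),(131,221)),'sq':((305,295.7),(61,222))}
for k,(a,b) in t.items(): print(k,tri([ray('top',a,o),ray('wrist',b,o)]).round(4))
```

```text
C [ 0.451  -0.1909  0.062 ]
B [ 0.5384 -0.1981  0.062 ]
D [ 0.4385 -0.3053  0.062 ]
sq [ 0.4428 -0.0165  0.075 ]
bar [ 0.4485 -0.0648  0.075 ]
mark [0.4865 0.0021 0.072 ]
ptr [ 0.5048 -0.0266  0.072 ]
C [ 0.4474 -0.1911  0.0485]
B [ 0.5405 -0.1998  0.0351]
D [ 0.4356 -0.3087  0.0542]
bar [ 0.4464 -0.0622  0.0695]
sq [ 0.4407 -0.0129  0.0699]
```

```bash
python3 -m pendant '[[[0.8,3,0,40,0,0,0],[0.8,3,0,80,0,0,0],[0.8,3,0,110,0,0,0],[0.8,3,0,130,0,0,0],[0.8,3,0,142,0,0,0]]]' ; python3 -m pendant '[[[0.8,0,0,0,0,0,0],[0,0,0,0,0,0,0],[0,0,0,0,0,0,0],[0,0,0,0,0,0,0],[0,0,0,0,0,0,0]]]';  python3 -m pendant '[[[0,0,0,0,0,0,0],[0,0,0,-20,0,0,0],[0,0,0,-50,0,0,0],[0,0,0,-90,0,0,0],[0,0,0,-130,0,0,0]]]'
python3 - <<'E'
from h import *
go(.424,.2185,.317)
E
```

```text
time_s: 3.97
eef_pos: [0.4475, -0.1909, 0.1853]
eef_rot: [-0.001, 0.999, 0.053, -0.001]
wrist_force: [-0.3, 0.6, 1.2]
opening: 0.802
grasp_force: 0.0
time_s: 4.38
eef_pos: [0.4496, -0.191, 0.1892]
eef_rot: [0.001, 0.999, 0.054, 0.001]
wrist_force: [-0.7, -1.3, 3.5]
opening: 0.518
grasp_force: 61.2
time_s: 4.8
eef_pos: [0.4483, -0.1895, 0.3184]
eef_rot: [-0.001, 0.999, 0.054, -0.001]
wrist_force: [1.7, -0.4, -2.3]
opening: 0.524
grasp_force: 61.7
go [  20.1 -408.3    2.2] [-0.002  0.002 -0.   ] pos [ 0.448 -0.19   0.318] open 0.52 grip 61.7 F [ 1.7 -0.4 -2.3] t 4.8
```

```bash
python3 -m pendant '[[[0,1,-25,0,0,0,0],[0,3,-60,0,0,0,0],[0,5,-98,0,0,0,0],[0,7,-138,0,0,0,0],[0,9,-178,0,0,0,0]]]' ; python3 -m pendant '[[[0,2,-40,0,0,0,0],[0,4,-80,0,0,0,0],[0,6,-120,0,0,0,0],[0,8,-160,0,0,0,0],[0,9,-190,0,0,0,0]]]';  python3 -m pendant '[[[0,1,-20,0,0,0,0],[0,2,-38,0,0,0,0],[0,2,-40,0,0,0,0],[0,2,-40,0,0,0,0],[0,2,-40,0,0,0,0]]]'
python3 - <<'E'
from h import *
go(.424,.2185,.240)
E
```

```text
time_s: 5.22
eef_pos: [0.4379, -0.0106, 0.318]
eef_rot: [-0.0, 0.999, 0.054, 0.0]
wrist_force: [1.0, -0.7, -2.2]
opening: 0.523
grasp_force: 61.9
time_s: 5.63
eef_pos: [0.4259, 0.1804, 0.318]
eef_rot: [-0.0, 0.998, 0.055, 0.0]
wrist_force: [0.4, 0.4, -2.0]
opening: 0.522
grasp_force: 61.9
time_s: 6.05
eef_pos: [0.4244, 0.2173, 0.3176]
eef_rot: [0.0, 0.999, 0.055, -0.0]
wrist_force: [-1.3, 0.2, -1.2]
opening: 0.522
grasp_force: 61.9
go [-0.3 -1.2 77.6] [0. 0. 0.] pos [0.424 0.217 0.318] open 0.52 grip 61.9 F [-1.3  0.2 -1.2] t 6.05
```

```bash
python3 -m pendant '[[[0,0,-1,30,0,0,0],[0,0,-1,55,0,0,0],[0,0,-1,70,0,0,0],[0,0,-1,77,0,0,0],[0,0,-1,77,0,0,0]]]' ; python3 -m pendant '[[[0,0,0,0,0,0,0],[0.6,0,0,0,0,0,0],[0.75,0,0,0,0,0,0],[0.75,0,0,0,0,0,0],[0.75,0,0,0,0,0,0]]]';  python3 -m pendant '[[[0.75,0,0,-15,0,0,0],[0.75,0,0,-45,0,0,0],[0.75,0,0,-80,0,0,0],[0.75,0,0,-90,0,0,0],[0.75,0,0,-90,0,0,0]]]'
python3 - <<'E'
from h import *
o,im=shot('top','t2.png'); print(det('top','shaker1'))
o,im=shot('wrist','w2.png'); print(det('wrist','shaker1')); print(proj('wrist',[[.424,.2185,.112]],o), proj('top',[[.424,.2185,.08]],o))
go(.5384,-.198,.33)
E
```

```text
time_s: 6.47
eef_pos: [0.4244, 0.2175, 0.2403]
eef_rot: [0.0, 0.999, 0.054, -0.001]
wrist_force: [-0.2, -0.3, -1.5]
opening: 0.517
grasp_force: 62.2
time_s: 6.88
eef_pos: [0.4248, 0.2186, 0.2412]
eef_rot: [-0.0, 0.999, 0.054, 0.001]
wrist_force: [-0.1, 0.6, -0.4]
opening: 0.75
grasp_force: 0.0
time_s: 7.3
eef_pos: [0.4259, 0.219, 0.3344]
eef_rot: [-0.001, 0.999, 0.054, 0.004]
wrist_force: [-0.7, -0.9, -0.0]
opening: 0.746
grasp_force: 0.0
[(429.9, 298.7, 0.88), (381.4, 206.1, 0.79), (472.9, 298.9, 0.79), (433.1, 339.3, 0.75), (383.5, 254.8, 0.58), (203.5, 311.0, 0.54)]
[(328.6, 250.0, 0.86)]
[[326.00589727 265.98547992]] [[199.64411171 304.15655743]]
go [ 68.6 426.4  -0.9] [ 0.     0.003 -0.   ] pos [0.424 0.218 0.329] open 0.75 grip 0.0 F [ 0.6  0.7 -0.3] t 7.5
```

View pics/w2.png

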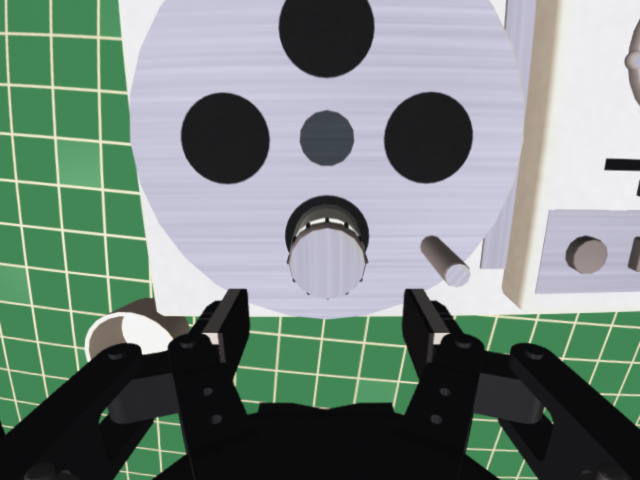

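The first shaker stands on the near pad with its cap at (327,262). The other pads are at (326,30), (225,138) and (428,138), and the handle top is at (457,274). Next is B.

```bash
python3 - <<'E'
from h import *
o=ctrl.get_obs()
for k,p,z in [('p+x',(326,30),.05),('p+y',(225,138),.05),('p-y',(428.5,138),.05),('ax',(327,138),.05),('handle',(457,274),.11),('round',(586,254),.075),('cap1',(327,262),.112)]: print(k,atz('wrist',p,z,o).round(4))
E
python3 -m pendant '[[[0.8,6,25,0,0,0,0],[0.8,12,62,0,0,0,0],[0.8,18,102,0,0,0,0],[0.8,24,142,0,0,0,0],[0.8,30,182,0,0,0,0]]]' ; python3 -m pendant '[[[0.8,7,40,0,0,0,0],[0.8,14,80,0,0,0,0],[0.8,21,120,0,0,0,0],[0.8,28,160,0,0,0,0],[0.8,32,195,0,0,0,0]]]';  python3 -m pendant '[[[0.8,3,30,0,0,0,0],[0.8,6,48,0,0,0,0],[0.8,7,50,0,0,0,0],[0.8,7,50,0,0,0,0],[0.8,7,50,0,0,0,0]]]'
python3 - <<'E'
from h import *
go(.5384,-.198,.189)
o,im=shot('wrist','w3.png'); print(det('wrist','shaker1'),proj('wrist',[[.5384,-.198,.045]],o))
E
```

```text
p+x [0.5544 0.2324 0.05  ]
p+y [0.4822 0.2918 0.05  ]
p-y [0.4968 0.1578 0.05  ]
ax [0.4892 0.2246 0.05  ]
handle [0.4255 0.1449 0.11  ]
round [0.4358 0.0438 0.075 ]
cap1 [0.4256 0.218  0.112 ]
time_s: 7.92
eef_pos: [0.4736, 0.0394, 0.329]
eef_rot: [-0.0, 0.998, 0.055, -0.001]
wrist_force: [0.5, -0.3, 0.9]
opening: 0.804
grasp_force: 0.0
time_s: 8.33
eef_pos: [0.527, -0.1519, 0.3287]
eef_rot: [-0.001, 0.999, 0.054, -0.001]
wrist_force: [-0.3, 0.6, 0.1]
opening: 0.796
grasp_force: 0.0
time_s: 8.75
eef_pos: [0.539, -0.1976, 0.3291]
eef_rot: [-0.001, 0.999, 0.054, -0.001]
wrist_force: [0.1, 1.2, -0.7]
opening: 0.798
grasp_force: 0.0
go [ -0.3   0.7 140.1] [-0.002  0.002 -0.   ] pos [ 0.539 -0.198  0.329] open 0.8 grip 0.0 F [ 0.1  1.2 -0.7] t 8.75
[(540.7, 343.0, 0.79), (337.3, 57.3, 0.77), (321.3, 227.4, 0.71), (415.4, 362.4, 0.59), (405.8, 407.1, 0.52)] [[327.1088777  232.82970579]]
```

```bash
python3 -m pendant '[[[0.8,1,-1,40,0,0,0],[0.8,1,-2,80,0,0,0],[0.8,1,-2,110,0,0,0],[0.8,1,-2,130,0,0,0],[0.8,1,-2,140,0,0,0]]]' ; python3 -m pendant '[[[0.8,0,0,0,0,0,0],[0,0,0,0,0,0,0],[0,0,0,0,0,0,0],[0,0,0,0,0,0,0],[0,0,0,0,0,0,0]]]';  python3 -m pendant '[[[0,0,0,0,0,0,0],[0,0,0,-20,0,0,0],[0,0,0,-50,0,0,0],[0,0,0,-90,0,0,0],[0,0,0,-130,0,0,0]]]'
python3 - <<'E'
from h import *
go(.5575,.233,.317)
E
```

```text
time_s: 9.27
eef_pos: [0.5388, -0.1941, 0.1874]
eef_rot: [-0.002, 0.998, 0.055, -0.002]
wrist_force: [-0.9, 1.0, 0.2]
opening: 0.799
grasp_force: 0.0
time_s: 9.68
eef_pos: [0.5413, -0.1967, 0.1929]
eef_rot: [0.001, 0.999, 0.054, 0.002]
wrist_force: [0.6, 1.1, 5.4]
opening: 0.517
grasp_force: 61.6
time_s: 10.1
eef_pos: [0.5396, -0.196, 0.3217]
eef_rot: [-0.001, 0.999, 0.054, -0.001]
wrist_force: [0.2, -0.5, -0.8]
opening: 0.521
grasp_force: 61.5
go [  64.3 -424.5    5.1] [-0.001  0.002 -0.   ] pos [ 0.54  -0.196  0.322] open 0.52 grip 61.5 F [ 0.2 -0.5 -0.8] t 10.1
```

```bash
python3 -m pendant '[[[0,5,-25,0,0,0,0],[0,10,-60,0,0,0,0],[0,16,-98,0,0,0,0],[0,22,-138,0,0,0,0],[0,28,-178,0,0,0,0]]]' ; python3 -m pendant '[[[0,6,-40,0,0,0,0],[0,12,-80,0,0,0,0],[0,18,-120,0,0,0,0],[0,24,-160,0,0,0,0],[0,30,-195,0,0,0,0]]]';  python3 -m pendant '[[[0,3,-30,0,0,0,0],[0,6,-50,2,0,0,0],[0,6,-51,4,0,0,0],[0,6,-51,4,0,0,0],[0,6,-51,4,0,0,0]]]'
python3 - <<'E'
from h import *
go(.5575,.233,.242)
E
```

```text
time_s: 10.52
eef_pos: [0.5484, -0.0149, 0.3214]
eef_rot: [0.0, 0.999, 0.054, 0.001]
wrist_force: [0.8, 0.2, -0.9]
opening: 0.52
grasp_force: 61.6
time_s: 10.93
eef_pos: [0.5568, 0.1833, 0.3213]
eef_rot: [-0.0, 0.999, 0.055, 0.0]
wrist_force: [-0.1, -0.9, -0.6]
opening: 0.521
grasp_force: 61.6
time_s: 11.35
eef_pos: [0.5577, 0.2317, 0.3166]
eef_rot: [0.0, 0.999, 0.054, -0.0]
wrist_force: [-1.0, -0.5, -1.3]
opening: 0.519
grasp_force: 61.6
go [ 0.  -1.4 74.6] [0.001 0.    0.   ] pos [0.558 0.232 0.317] open 0.52 grip 61.6 F [-1.  -0.5 -1.3] t 11.35
```

```bash
python3 -m pendant '[[[0,0,-1,30,0,0,0],[0,0,-1,55,0,0,0],[0,0,-1,70,0,0,0],[0,0,-1,75,0,0,0],[0,0,-1,75,0,0,0]]]' ; python3 -m pendant '[[[0,0,0,0,0,0,0],[0.6,0,0,0,0,0,0],[0.8,0,0,0,0,0,0],[0.8,0,0,0,0,0,0],[0.8,0,0,0,0,0,0]]]';  python3 -m pendant '[[[0.8,0,0,-15,0,0,0],[0.8,0,0,-45,0,0,0],[0.8,0,0,-80,0,0,0],[0.8,0,0,-90,0,0,0],[0.8,0,0,-90,0,0,0]]]'
python3 - <<'E'
from h import *
o,im=shot('top','t3.png'); print(det('top','shaker1'))
go(.652,-.195,.33)
E
```

```text
time_s: 11.77
eef_pos: [0.5579, 0.2315, 0.2421]
eef_rot: [0.0, 0.999, 0.053, -0.001]
wrist_force: [-0.2, -0.5, -0.8]
opening: 0.517
grasp_force: 64.3
time_s: 12.18
eef_pos: [0.5579, 0.2329, 0.242]
eef_rot: [-0.0, 0.999, 0.054, 0.0]
wrist_force: [-0.7, 0.1, -0.4]
opening: 0.797
grasp_force: 0.0
time_s: 12.6
eef_pos: [0.5591, 0.2335, 0.3361]
eef_rot: [-0.001, 0.999, 0.054, 0.004]
wrist_force: [0.1, 0.1, 0.1]
opening: 0.804
grasp_force: 0.0
[(473.8, 299.7, 0.94), (435.4, 338.1, 0.82), (200.1, 248.5, 0.78), (429.9, 296.2, 0.76), (379.4, 205.3, 0.69), (202.7, 299.1, 0.61)]
go [ 47.3 435.9   1.5] [-0. -0. -0.] pos [0.558 0.233 0.332] open 0.8 grip 0.0 F [-0.5 -0.6 -0.2] t 12.7
```

```bash
python3 -m pendant '[[[0.8,4,25,0,0,0,0],[0.8,8,62,0,0,0,0],[0.8,12,102,0,0,0,0],[0.8,16,142,0,0,0,0],[0.8,20,182,0,0,0,0]]]' ; python3 -m pendant '[[[0.8,5,40,0,0,0,0],[0.8,10,80,0,0,0,0],[0.8,15,120,0,0,0,0],[0.8,20,160,0,0,0,0],[0.8,22,195,0,0,0,0]]]';  python3 -m pendant '[[[0.8,3,30,0,0,0,0],[0.8,5,57,0,0,0,0],[0.8,5,59,1,0,0,0],[0.8,5,59,1,0,0,0],[0.8,5,59,1,0,0,0]]]'
python3 - <<'E'
from h import *
go(.652,-.195,.189)
o,im=shot('wrist','w4.png'); print(det('wrist','shaker1'),proj('wrist',[[.652,-.195,.045]],o))
E
```

```text
time_s: 13.12
eef_pos: [0.5966, 0.053, 0.3291]
eef_rot: [-0.0, 0.998, 0.055, -0.002]
wrist_force: [1.0, 0.5, -0.7]
opening: 0.801
grasp_force: 0.0
time_s: 13.53
eef_pos: [0.6401, -0.1395, 0.3289]
eef_rot: [-0.001, 0.999, 0.054, -0.002]
wrist_force: [1.3, 0.5, -0.6]
opening: 0.802
grasp_force: 0.0
time_s: 13.95
eef_pos: [0.6511, -0.1947, 0.3283]
eef_rot: [-0.001, 0.999, 0.054, -0.002]
wrist_force: [-0.1, 0.0, -0.2]
opening: 0.793
grasp_force: 0.0
go [  1.3   0.8 139.3] [-0.003  0.003 -0.001] pos [ 0.651 -0.195  0.328] open 0.79 grip 0.0 F [-0.1  0.  -0.2] t 13.95
[(325.7, 225.1, 0.7), (508.9, 457.3, 0.66)] [[327.36308716 230.88830598]]
```

```bash
python3 -m pendant '[[[0.8,2,0,40,0,0,0],[0.8,3,0,80,0,0,0],[0.8,3,0,110,0,0,0],[0.8,3,0,130,0,0,0],[0.8,3,0,139,0,0,0]]]' ; python3 -m pendant '[[[0.8,0,0,0,0,0,0],[0,0,0,0,0,0,0],[0,0,0,0,0,0,0],[0,0,0,0,0,0,0],[0,0,0,0,0,0,0]]]';  python3 -m pendant '[[[0,0,0,0,0,0,0],[0,0,0,-20,0,0,0],[0,0,0,-50,0,0,0],[0,0,0,-90,0,0,0],[0,0,0,-130,0,0,0]]]'
python3 - <<'E'
from h import *
go(.483,.2925,.317)
E
```

```text
time_s: 14.47
eef_pos: [0.6532, -0.1923, 0.1873]
eef_rot: [-0.002, 0.998, 0.055, -0.003]
wrist_force: [-1.3, 1.3, -0.6]
opening: 0.798
grasp_force: 0.0
time_s: 14.88
eef_pos: [0.6559, -0.1951, 0.1944]
eef_rot: [0.001, 0.999, 0.054, 0.002]
wrist_force: [0.6, 1.6, 5.5]
opening: 0.517
grasp_force: 61.9
time_s: 15.3
eef_pos: [0.6541, -0.1946, 0.3223]
eef_rot: [-0.001, 0.999, 0.054, -0.001]
wrist_force: [1.8, -0.4, -0.6]
opening: 0.517
grasp_force: 61.4
go [-117.3 -502.8    6.2] [-0.001  0.002 -0.   ] pos [ 0.654 -0.195  0.322] open 0.52 grip 61.4 F [ 1.8 -0.4 -0.6] t 15.3
```

```bash
python3 -m pendant '[[[0,-6,-25,0,0,0,0],[0,-14,-60,0,0,0,0],[0,-23,-98,0,0,0,0],[0,-32,-137,0,0,0,0],[0,-41,-176,0,0,0,0]]]' ; python3 -m pendant '[[[0,-9,-39,0,0,0,0],[0,-18,-78,0,0,0,0],[0,-27,-117,0,0,0,0],[0,-36,-156,0,0,0,0],[0,-45,-195,0,0,0,0]]]';  python3 -m pendant '[[[0,-9,-39,0,0,0,0],[0,-18,-78,2,0,0,0],[0,-27,-115,5,0,0,0],[0,-31,-131,5,0,0,0],[0,-31,-132,5,0,0,0]]]';python3 -m pendant '[[[0,0,0,0,0,0,0],[0,0,0,0,0,0,0]]]'
python3 - <<'E'
from h import *
go(.483,.2925,.243)
E
```

```text
time_s: 15.72
eef_pos: [0.5939, -0.0232, 0.3223]
eef_rot: [0.0, 0.999, 0.054, 0.0]
wrist_force: [0.9, -0.1, -0.8]
opening: 0.52
grasp_force: 61.4
time_s: 16.13
eef_pos: [0.528, 0.1662, 0.3224]
eef_rot: [0.0, 0.999, 0.054, 0.001]
wrist_force: [0.6, -0.3, -0.9]
opening: 0.516
grasp_force: 61.4
time_s: 16.55
eef_pos: [0.4819, 0.2956, 0.317]
eef_rot: [-0.001, 0.998, 0.057, -0.0]
wrist_force: [0.0, -0.3, -1.5]
opening: 0.517
grasp_force: 61.5
time_s: 16.72
eef_pos: [0.4841, 0.2919, 0.317]
eef_rot: [0.0, 0.999, 0.054, 0.0]
wrist_force: [-0.2, -1.7, -1.3]
opening: 0.516
grasp_force: 61.5
go [-1.1 -0.7 74. ] [ 0.    -0.001 -0.   ] pos [0.484 0.292 0.317] open 0.52 grip 61.5 F [-0.2 -1.7 -1.3] t 16.7167
```

```bash
python3 -m pendant '[[[0,-1,-1,30,0,0,0],[0,-1,-1,55,0,0,0],[0,-1,-1,69,0,0,0],[0,-1,-1,74,0,0,0],[0,-1,-1,74,0,0,0]]]' ; python3 -m pendant '[[[0,0,0,0,0,0,0],[0.6,0,0,0,0,0,0],[0.75,0,0,0,0,0,0],[0.75,0,0,0,0,0,0],[0.75,0,0,0,0,0,0]]]';  python3 -m pendant '[[[0.75,0,0,-15,0,0,0],[0.75,0,0,-45,0,0,0],[0.75,0,0,-80,0,0,0],[0.75,0,0,-90,0,0,0],[0.75,0,0,-90,0,0,0]]]'
python3 - <<'E'
from h import *
o,im=shot('top','t4.png'); print(det('top','shaker1'))
go(.437,-.3065,.33)
E
```

```text
time_s: 17.13
eef_pos: [0.4841, 0.2918, 0.2433]
eef_rot: [0.0, 0.999, 0.053, 0.001]
wrist_force: [-0.8, -0.3, -1.6]
opening: 0.52
grasp_force: 64.3
time_s: 17.55
eef_pos: [0.4829, 0.2932, 0.2429]
eef_rot: [-0.0, 0.999, 0.054, 0.0]
wrist_force: [0.1, 0.0, 0.4]
opening: 0.751
grasp_force: 0.0
time_s: 17.97
eef_pos: [0.484, 0.294, 0.3368]
eef_rot: [-0.001, 0.999, 0.055, 0.004]
wrist_force: [0.8, -1.2, 0.2]
opening: 0.75
grasp_force: 0.0
[(434.8, 339.0, 0.97), (197.7, 245.2, 0.93), (473.9, 298.1, 0.79), (429.4, 296.5, 0.69), (200.6, 302.9, 0.67), (168.9, 280.7, 0.65), (208.3, 274.3, 0.63)]
go [-110.5  591.4    2.4] [-0. -0. -0.] pos [0.483 0.293 0.332] open 0.75 grip 0.0 F [ 0.5 -0.1 -0.8] t 18.0667
```

```bash
python3 -m pendant '[[[0.75,-5,25,0,0,0,0],[0.75,-12,62,0,0,0,0],[0.75,-19,101,0,0,0,0],[0.75,-26,141,0,0,0,0],[0.75,-33,181,0,0,0,0]]]' ; python3 -m pendant '[[[0.75,-8,40,0,0,0,0],[0.75,-15,80,0,0,0,0],[0.75,-22,120,0,0,0,0],[0.75,-30,160,0,0,0,0],[0.75,-37,200,0,0,0,0]]]';  python3 -m pendant '[[[0.75,-8,40,0,0,0,0],[0.75,-15,80,0,0,0,0],[0.75,-22,120,0,0,0,0],[0.75,-30,160,0,0,0,0],[0.75,-37,195,0,0,0,0]]]'; python3 -m pendant '[[[0.75,-3,14,2,0,0,0],[0.75,-3,15,2,0,0,0],[0.75,-3,15,2,0,0,0]]]'
python3 - <<'E'
from h import *
go(.437,-.3065,.189)
o,im=shot('wrist','w5.png'); print(det('wrist','shaker1'),proj('wrist',[[.437,-.3065,.045]],o))
E
```

```text
time_s: 18.48
eef_pos: [0.4682, 0.1085, 0.3304]
eef_rot: [-0.0, 0.998, 0.055, -0.002]
wrist_force: [0.8, -0.9, -0.8]
opening: 0.753
grasp_force: 0.0
time_s: 18.9
eef_pos: [0.4531, -0.0944, 0.3307]
eef_rot: [-0.001, 0.999, 0.054, -0.002]
wrist_force: [0.7, -0.8, -0.6]
opening: 0.749
grasp_force: 0.0
time_s: 19.32
eef_pos: [0.4377, -0.2928, 0.3304]
eef_rot: [-0.001, 0.999, 0.054, -0.001]
wrist_force: [1.8, -0.4, 0.4]
opening: 0.748
grasp_force: 0.0
time_s: 19.57
eef_pos: [0.4369, -0.3059, 0.3286]
eef_rot: [-0.002, 0.999, 0.053, -0.001]
wrist_force: [-0.7, 0.8, -0.8]
opening: 0.75
grasp_force: 0.0
go [  0.3   1.1 139.6] [-0.004  0.002 -0.002] pos [ 0.437 -0.306  0.329] open 0.75 grip 0.0 F [-0.7  0.8 -0.8] t 19.5667
[(327.9, 230.5, 0.93), (315.5, 344.4, 0.86), (458.5, 246.1, 0.55)] [[327.98309363 232.23339223]]
```

```bash
python3 -m pendant '[[[0.75,2,0,40,0,0,0],[0.75,2,0,80,0,0,0],[0.75,2,0,110,0,0,0],[0.75,2,0,130,0,0,0],[0.75,2,0,139,0,0,0]]]' ; python3 -m pendant '[[[0.75,0,0,0,0,0,0],[0,0,0,0,0,0,0],[0,0,0,0,0,0,0],[0,0,0,0,0,0,0],[0,0,0,0,0,0,0]]]';  python3 -m pendant '[[[0,0,0,0,0,0,0],[0,0,0,-20,0,0,0],[0,0,0,-50,0,0,0],[0,0,0,-90,0,0,0],[0,0,0,-130,0,0,0]]]'
python3 - <<'E'
from h import *
go(.498,.158,.317)
E
```

```text
time_s: 20.08
eef_pos: [0.4388, -0.3027, 0.1883]
eef_rot: [-0.003, 0.998, 0.056, -0.002]
wrist_force: [-1.4, 0.6, 0.5]
opening: 0.747
grasp_force: 0.0
time_s: 20.5
eef_pos: [0.4403, -0.3063, 0.1935]
eef_rot: [0.001, 0.999, 0.054, 0.001]
wrist_force: [0.3, 2.0, 6.2]
opening: 0.516
grasp_force: 61.5
time_s: 20.92
eef_pos: [0.4389, -0.3054, 0.3225]
eef_rot: [-0.001, 0.999, 0.054, -0.001]
wrist_force: [1.2, -0.4, -1.9]
opening: 0.518
grasp_force: 61.7
go [ 108.9 -454.2    6.2] [-0.002  0.001 -0.   ] pos [ 0.439 -0.305  0.323] open 0.52 grip 61.7 F [ 1.2 -0.4 -1.9] t 20.9167
```

```bash
python3 -m pendant '[[[0,6,-25,0,0,0,0],[0,14,-60,0,0,0,0],[0,23,-98,0,0,0,0],[0,32,-137,0,0,0,0],[0,41,-176,0,0,0,0]]]' ; python3 -m pendant '[[[0,9,-39,0,0,0,0],[0,18,-78,0,0,0,0],[0,27,-117,0,0,0,0],[0,37,-156,0,0,0,0],[0,47,-195,0,0,0,0]]]';  python3 -m pendant '[[[0,9,-38,0,0,0,0],[0,16,-66,2,0,0,0],[0,20,-82,5,0,0,0],[0,20,-83,5,0,0,0],[0,20,-83,5,0,0,0]]]';python3 -m pendant '[[[0,0,0,0,0,0,0],[0,0,0,0,0,0,0]]]'
python3 - <<'E'
from h import *
go(.498,.158,.243)
E
```

```text
time_s: 21.33
eef_pos: [0.4608, -0.125, 0.3222]
eef_rot: [0.0, 0.999, 0.054, 0.0]
wrist_force: [0.5, 0.8, -1.0]
opening: 0.517
grasp_force: 61.9
time_s: 21.75
eef_pos: [0.4864, 0.0744, 0.3223]
eef_rot: [0.0, 0.999, 0.054, 0.001]
wrist_force: [-0.1, -0.5, -2.1]
opening: 0.518
grasp_force: 61.9
time_s: 22.17
eef_pos: [0.4973, 0.1579, 0.3166]
eef_rot: [0.0, 0.998, 0.056, -0.0]
wrist_force: [0.9, 0.3, -1.6]
opening: 0.517
grasp_force: 61.7
time_s: 22.33
eef_pos: [0.4976, 0.1561, 0.3169]
eef_rot: [0.0, 0.999, 0.054, 0.0]
wrist_force: [0.2, 0.7, -2.5]
opening: 0.518
grasp_force: 61.7
go [ 0.5 -1.8 73.9] [ 0.    -0.    -0.001] pos [0.498 0.156 0.317] open 0.52 grip 61.7 F [ 0.2  0.7 -2.5] t 22.3333
```

```bash
python3 -m pendant '[[[0,0,-2,30,0,0,0],[0,0,-2,55,0,0,0],[0,0,-2,69,0,0,0],[0,0,-2,74,0,0,0],[0,0,-2,74,0,0,0]]]' ; python3 -m pendant '[[[0,0,0,0,0,0,0],[0.6,0,0,0,0,0,0],[0.75,0,0,0,0,0,0],[0.75,0,0,0,0,0,0],[0.75,0,0,0,0,0,0]]]';  python3 -m pendant '[[[0.75,0,0,-15,0,0,0],[0.75,0,0,-45,0,0,0],[0.75,0,0,-80,0,0,0],[0.75,-10,-20,-115,0,0,0],[0.75,-40,-30,-140,0,0,0]]]';python3 -m pendant '[[[0.75,-30,-15,-20,0,0,0],[0.75,-50,-20,-40,0,0,0],[0.75,-50,-20,-40,0,0,0],[0.75,-50,-20,-40,0,0,0]]]'
python3 - <<'E'
from h import *
o,im=shot('wrist','w6.png'); go(.43,.15,.3)
print(det('wrist','shaker1'),det('wrist','handle'))
print(proj('wrist',[[.424,.2185,.112],[.5575,.233,.112],[.483,.2925,.112],[.498,.158,.112],[.425,.145,.11]],o).round(0))
E
```

```text
time_s: 22.75
eef_pos: [0.4975, 0.158, 0.2436]
eef_rot: [0.0, 0.999, 0.054, -0.001]
wrist_force: [0.7, -0.7, -3.0]
opening: 0.517
grasp_force: 62.1
time_s: 23.17
eef_pos: [0.4976, 0.1589, 0.2429]
eef_rot: [-0.0, 0.999, 0.054, 0.0]
wrist_force: [0.6, 0.7, 0.6]
opening: 0.747
grasp_force: 0.0
time_s: 23.58
eef_pos: [0.4566, 0.1851, 0.3865]
eef_rot: [-0.001, 0.999, 0.053, 0.003]
wrist_force: [0.5, 0.1, 1.4]
opening: 0.748
grasp_force: 0.0
time_s: 23.92
eef_pos: [0.4021, 0.1995, 0.4241]
eef_rot: [-0.0, 0.998, 0.055, 0.002]
wrist_force: [-0.3, 0.5, 0.6]
opening: 0.752
grasp_force: 0.0
go [ 21.7  51.9 123. ] [ 0.    -0.002  0.   ] pos [0.403 0.199 0.423] open 0.75 grip 0.0 F [-0.4 -0.3 -0.9] t 23.9667
[(222.4, 106.6, 0.84), (391.2, 112.9, 0.77), (310.1, 189.3, 0.73), (314.2, 116.6, 0.5)] [(313.7, 119.3, 0.81)]
[[305. 195.]
 [302.   5.]
 [213. 106.]
 [396. 105.]
 [398. 204.]]
```

View pics/w6.png

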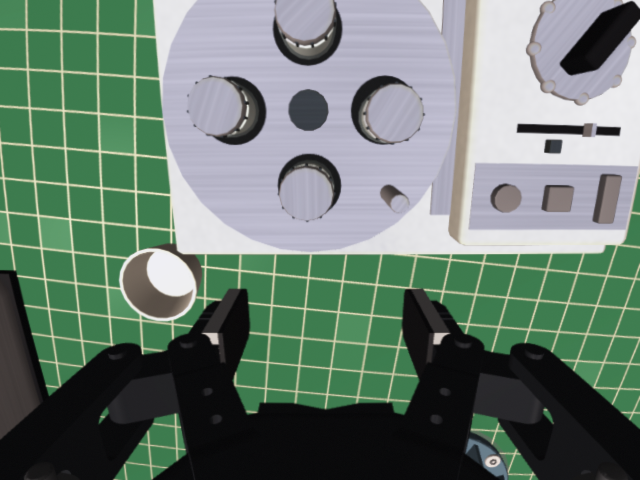

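All four shakers stand on their pads, with caps at (306,193), (306,15), (217,106) and (393,113). The handle top is at (399,202). Next I move above the handle.

```bash
python3 - <<'E'
from h import *
o=ctrl.get_obs()
for p in [(306,193),(306,15),(217,106),(393,113)]: print(atz('wrist',p,.112,o).round(4))
print('h',atz('wrist',(399,202),.11,o).round(4),'ax',atz('wrist',(308.5,110),.05,o).round(4))
for n,p,z in [('rnd',(507,198),.075),('sq',(558,199),.075),('bar',(608,199),.075),('mark',(553,146),.072),('ptr',(590,130),.072)]: print(n,atz('wrist',p,z,o).round(4))
E
python3 -m pendant '[[[0.33,6,20,25,0,0,0],[0.33,12,40,50,0,0,0],[0.33,17,56,80,0,0,0],[0.33,17,56,110,0,0,0],[0.33,17,56,123,0,0,0]]]'; python3 -m pendant '[[[0.33,0,0,0,0,0,0],[0.33,0,0,0,0,0,0],[0.33,0,0,0,0,0,0]]]'
python3 - <<'E'
from h import *
go(.4257,.1452,.235)
o,im=shot('wrist','w7.png'); print(proj('wrist',[.4257,.1452,.11],o))
E
```

```text
[0.4255 0.2164 0.112 ]
[0.5496 0.2283 0.112 ]
[0.4826 0.2872 0.112 ]
[0.4912 0.1589 0.112 ]
h [0.426  0.1437 0.11  ] ax [0.4894 0.2235 0.05  ]
rnd [0.4346 0.0399 0.075 ]
sq [ 0.4393 -0.008   0.075 ]
bar [ 0.4452 -0.057   0.075 ]
mark [0.4843 0.0074 0.072 ]
ptr [ 0.5024 -0.0235  0.072 ]
time_s: 24.48
eef_pos: [0.4246, 0.1437, 0.2946]
eef_rot: [0.0, 0.999, 0.053, -0.004]
wrist_force: [-0.4, 0.3, 0.4]
opening: 0.329
grasp_force: 0.0
time_s: 24.73
eef_pos: [0.4262, 0.1452, 0.3001]
eef_rot: [0.0, 0.999, 0.054, 0.0]
wrist_force: [0.5, 0.2, 0.7]
opening: 0.332
grasp_force: 0.0
go [-0.5 -0.1 65.1] [ 0.    -0.    -0.001] pos [0.426 0.145 0.3  ] open 0.33 grip 0.0 F [0.5 0.2 0.7] t 24.7333
[[325.64027634 287.43732993]]
```

View pics/w7.png

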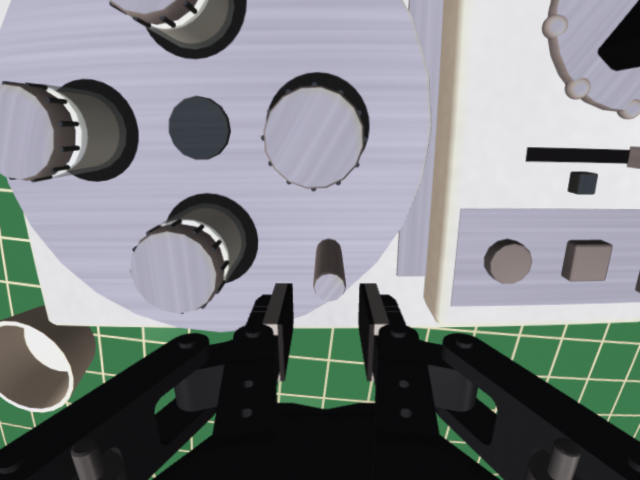

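The handle top is at (329,288), centred between the fingertips. I descend and straddle it.

```bash
python3 -m pendant '[[[0.33,0,0,20,0,0,0],[0.33,0,0,40,0,0,0],[0.33,0,0,55,0,0,0],[0.33,0,0,65,0,0,0],[0.33,0,0,65,0,0,0]]]'; python3 -m pendant '[[[0.33,-9,-11,0,0,0,0],[0.33,-17,-22,0,0,0,0],[0.33,-23,-34,0,0,0,0],[0.33,-27,-47,0,0,0,0],[0.33,-30,-60,0,0,0,0]]]';python3 -m pendant '[[[0.33,-1,-14,0,0,0,0],[0.33,0,-28,0,0,0,0],[0.33,3,-41,0,0,0,0],[0.33,8,-54,0,0,0,0],[0.33,13,-66,0,0,0,0]]]';python3 -m pendant '[[[0.33,8,-11,0,0,0,0],[0.33,17,-22,0,0,0,0],[0.33,20,-26,0,0,0,0],[0.33,22,-28,0,0,0,0],[0.33,22,-28,0,0,0,0]]]'
```

```text
time_s: 25.2
eef_pos: [0.4251, 0.1454, 0.2338]
eef_rot: [0.0, 0.999, 0.055, -0.001]
wrist_force: [-0.3, 0.3, -0.1]
opening: 0.333
grasp_force: 0.0
time_s: 25.62
eef_pos: [0.3883, 0.2021, 0.2356]
eef_rot: [0.0, 0.999, 0.054, -0.0]
wrist_force: [-2.3, -2.1, -0.3]
opening: 0.335
grasp_force: 1.3
time_s: 26.03
eef_pos: [0.3952, 0.2701, 0.2363]
eef_rot: [-0.0, 0.999, 0.055, 0.001]
wrist_force: [0.3, 0.1, 0.9]
opening: 0.328
grasp_force: 0.0
time_s: 26.45
eef_pos: [0.4139, 0.2983, 0.2354]
eef_rot: [0.002, 0.998, 0.055, -0.001]
wrist_force: [-0.6, -8.7, 6.9]
opening: 0.333
grasp_force: 4.5
```

```bash
python3 -m pendant '[[[0.4,-3,4,0,0,0,0],[0.4,-3,4,-20,0,0,0],[0.4,-3,4,-55,0,0,0],[0.4,-3,4,-95,0,0,0],[0.4,-3,20,-130,0,0,0]]]'; python3 -m pendant '[[[0.6,0,35,-20,0,0,0],[0.6,-10,75,-55,0,0,0],[0.6,-10,90,-65,0,0,0],[0.6,-10,90,-65,0,0,0],[0.6,-10,90,-65,0,0,0]]]'
python3 - <<'E'
from h import *
go(.574,0,.3)
o,im=shot('wrist','w8.png'); print(det('wrist','shaker1'),det('wrist','wheel_grip'))
E
```

```text
time_s: 26.87
eef_pos: [0.4123, 0.2797, 0.3672]
eef_rot: [-0.001, 0.998, 0.055, 0.0]
wrist_force: [1.6, 0.3, 0.7]
opening: 0.397
grasp_force: 0.0
time_s: 27.28
eef_pos: [0.4128, 0.1873, 0.4314]
eef_rot: [-0.0, 0.999, 0.053, 0.002]
wrist_force: [0.5, 0.5, 0.9]
opening: 0.602
grasp_force: 0.0
go [139.9 203.4 131.9] [-0.001 -0.004 -0.003] pos [0.413 0.187 0.431] open 0.6 grip 0.0 F [0.5 0.5 0.9] t 27.2833
[(285.1, 198.2, 0.96), (289.2, 34.8, 0.93), (252.4, 123.3, 0.91), (367.9, 117.5, 0.78)] [(560.8, 53.7, 0.78)]
```

View pics/w8.png

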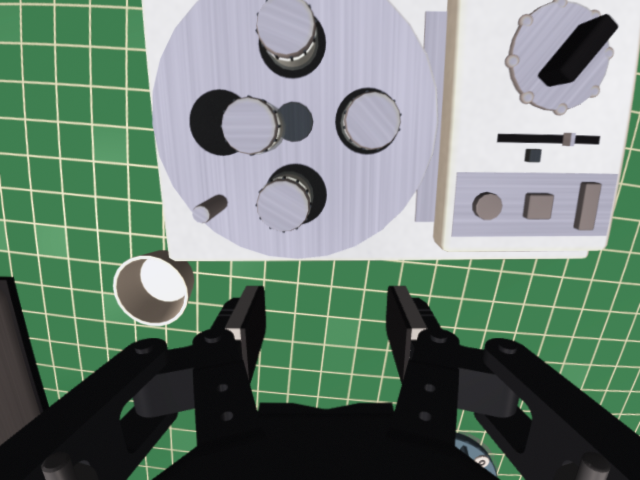

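The carousel is in its running seat with the handle at (208,209). The left shaker has been knocked off its pad: its cap is at (250,125) and its pad at (219,122). The other three, at (372,121), (286,27) and (284,205), still stand on theirs. I'll put it back now.

Run:
```python
from h import *
o,im=shot('top'); print(det('top','shaker1'))
for k,p,z in [('left',(250,125),.112),('near',(284,205),.112),('right',(372,121),.112),('far',(286,27),.112),('padL',(219,122),.05),('padnear',(296,194),.05),('ax',(295,122),.05)]: print(k,atz('wrist',p,z,o).round(4))
cv2.imwrite('pics/c2.png',cv2.resize(im[220:330,140:260],None,fx=5,fy=5,interpolation=cv2.INTER_CUBIC)[:,:,::-1])
```

```text
[(194.7, 242.2, 0.79), (472.0, 298.9, 0.79), (435.1, 335.8, 0.7), (229.4, 270.7, 0.58), (180.9, 263.9, 0.44)]
left [0.4807 0.2538 0.112 ]
near [0.4221 0.2233 0.112 ]
right [0.4934 0.1627 0.112 ]
far [0.5514 0.2325 0.112 ]
padL [0.4802 0.295  0.05  ]
padnear [0.421  0.2185 0.05  ]
ax [0.4872 0.2252 0.05  ]
```

View pics/c2.png

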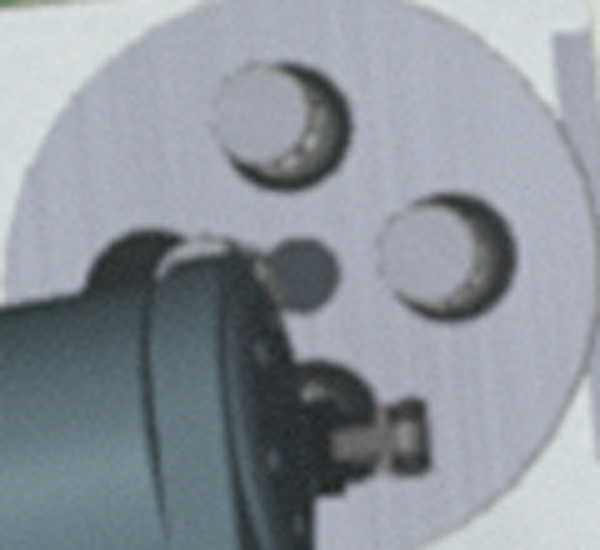

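```bash
python3 -m pendant '[[[0.72,20,-20,20,0,0,0],[0.72,40,-40,40,0,0,0],[0.72,60,-58,60,0,0,0],[0.72,74,-59,80,0,0,0],[0.72,74,-59,100,0,0,0]]]';python3 -m pendant '[[[0.72,0,0,0,0,0,0],[0.72,0,0,0,0,0,0]]]'
python3 - <<'E'
from h import *
go(.4815,.2545,.242)
o,im=shot('wrist','w9.png'); print(det('wrist','shaker1'),proj('wrist',[.4815,.2545,.112],o))
E
```

```text
time_s: 27.95
eef_pos: [0.4813, 0.2567, 0.3277]
eef_rot: [-0.0, 0.998, 0.056, -0.0]
wrist_force: [-0.5, -0.4, -0.3]
opening: 0.722
grasp_force: 0.0
time_s: 28.12
eef_pos: [0.479, 0.2553, 0.3277]
eef_rot: [0.0, 0.998, 0.055, -0.003]
wrist_force: [0.3, 0.7, -0.1]
opening: 0.719
grasp_force: 0.0
go [ 2.8  1.  85.7] [0.001 0.005 0.001] pos [0.479 0.255 0.328] open 0.72 grip 0.0 F [ 0.3  0.7 -0.1] t 28.1167
[(386.6, 118.7, 0.9), (482.4, 236.3, 0.89), (361.6, 335.3, 0.84), (328.5, 244.6, 0.81)] [[327.59861466 260.82198895]]
```

View pics/w9.png

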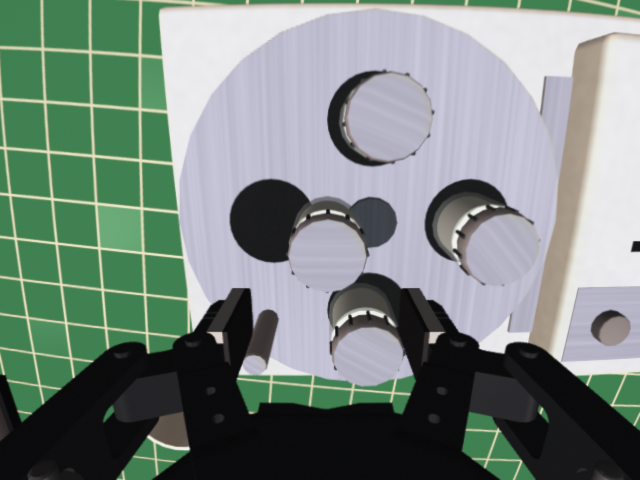

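The displaced shaker's cap is at (328,255), within 4 mm of the estimate, and the fingers clear the handle and its neighbours.

```bash
python3 -m pendant '[[[0.72,4,1,30,0,0,0],[0.72,4,1,60,0,0,0],[0.72,4,1,75,0,0,0],[0.72,4,1,85,0,0,0],[0.72,4,1,85,0,0,0]]]'; python3 -m pendant '[[[0,0,0,0,0,0,0],[0,0,0,0,0,0,0],[0,0,0,0,0,0,0],[0,0,0,0,0,0,0],[0,0,0,0,0,0,0]]]'; python3 -m pendant '[[[0,0,0,0,0,0,0],[0,0,0,-6,0,0,0],[0,0,0,-12,0,0,0],[0,0,0,-12,0,0,0]]]'
python3 - <<'E'
from h import *
go(.483,.2935,.243)
E
```

```text
time_s: 28.63
eef_pos: [0.4835, 0.2541, 0.244]
eef_rot: [0.0, 0.999, 0.054, -0.001]
wrist_force: [0.2, 0.2, 0.7]
opening: 0.721
grasp_force: 0.0
time_s: 29.05
eef_pos: [0.485, 0.2546, 0.2468]
eef_rot: [-0.0, 0.999, 0.054, 0.002]
wrist_force: [-0.8, -0.8, 6.9]
opening: 0.513
grasp_force: 62.0
time_s: 29.38
eef_pos: [0.4845, 0.2545, 0.2582]
eef_rot: [-0.0, 0.999, 0.054, 0.001]
wrist_force: [-0.1, 0.8, -1.5]
opening: 0.514
grasp_force: 61.4
go [  2.8 -39.   15.3] [-0.    -0.002 -0.   ] pos [0.484 0.254 0.258] open 0.51 grip 61.4 F [-0.1  0.8 -1.5] t 29.3833
```

```bash
python3 -m pendant '[[[0,1,-14,0,0,0,0],[0,2,-28,0,0,0,0],[0,2,-39,0,0,0,0],[0,2,-39,0,0,0,0],[0,2,-39,6,0,0,0]]]'; python3 -m pendant '[[[0,0,0,3,0,0,0],[0,0,0,5,0,0,0],[0,0,0,5,0,0,0],[0.6,0,0,5,0,0,0],[0.72,0,0,5,0,0,0]]]'; python3 -m pendant '[[[0.72,0,0,0,0,0,0],[0.72,0,0,-20,0,0,0],[0.72,0,0,-50,0,0,0],[0.72,0,0,-80,0,0,0],[0.72,0,10,-120,0,0,0]]]'; python3 -m pendant '[[[0.6,-10,30,-20,0,0,0],[0.6,-35,60,-40,0,0,0],[0.6,-65,90,-60,0,0,0],[0.6,-70,100,-70,0,0,0],[0.6,-70,100,-70,0,0,0]]]'
python3 - <<'E'
from h import *
o,im=shot('wrist','w10.png'); print(det('wrist','shaker1'),det('wrist','wheel_grip'));go(.574,0,.3)
cv2.imwrite('pics/x.png',im)
E
```

```text
time_s: 29.8
eef_pos: [0.4819, 0.2942, 0.2514]
eef_rot: [-0.0, 0.998, 0.055, 0.001]
wrist_force: [0.4, -0.2, -0.8]
opening: 0.517
grasp_force: 61.5
time_s: 30.22
eef_pos: [0.4819, 0.2929, 0.2456]
eef_rot: [0.0, 0.999, 0.054, 0.0]
wrist_force: [0.8, 0.6, 0.5]
opening: 0.714
grasp_force: 0.0
time_s: 30.63
eef_pos: [0.4819, 0.2836, 0.3645]
eef_rot: [0.0, 0.998, 0.055, -0.002]
wrist_force: [1.7, 0.4, -0.7]
opening: 0.721
grasp_force: 0.0
time_s: 31.05
eef_pos: [0.4234, 0.1742, 0.4386]
eef_rot: [0.0, 0.999, 0.053, 0.002]
wrist_force: [0.9, 0.1, 0.2]
opening: 0.602
grasp_force: 0.0
[(347.9, 129.9, 0.85), (193.4, 135.5, 0.79), (270.5, 43.2, 0.68)] [(536.4, 63.2, 0.84)]
go [129.8 191.4 135.5] [-0.    -0.    -0.001] pos [0.424 0.176 0.435] open 0.6 grip 0.0 F [ 0.1 -0.1  0. ] t 31.2
```

View pics/w10.png

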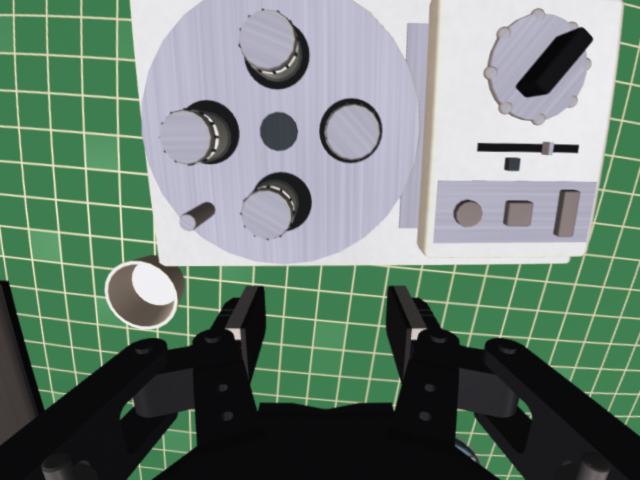

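All four shakers are back on their pads. The wheel centre is near (540,65). Next I look at the wheel from above.

```bash
python3 - <<'E'
from h import *
o=ctrl.get_obs(); print(atz('wrist',(539,65),.079,o))
E
python3 -m pendant '[[[0.6,25,36,8,0,0,0],[0.6,48,72,16,0,0,0],[0.6,70,106,24,0,0,0],[0.6,92,140,32,0,0,0],[0.6,115,172,40,0,0,0]]]'; python3 -m pendant '[[[0.6,10,16,10,0,0,0],[0.6,12,18,10,0,0,0],[0.6,12,18,10,0,0,0],[0.6,12,18,10,0,0,0]]]'
python3 - <<'E'
from h import *
o,im=shot('wrist','w11.png'); print(det('wrist','wheel_grip'));go(.574,0,.257)
E
```

```text
[0.57114982 0.00987284 0.079     ]
time_s: 31.62
eef_pos: [0.5568, 0.0187, 0.394]
eef_rot: [-0.0, 0.998, 0.055, -0.001]
wrist_force: [0.4, 0.7, 0.5]
opening: 0.599
grasp_force: 0.0
time_s: 31.95
eef_pos: [0.5693, 0.004, 0.385]
eef_rot: [-0.001, 0.999, 0.055, -0.001]
wrist_force: [-0.3, 0.6, 0.5]
opening: 0.601
grasp_force: 0.0
[(326.8, 217.7, 0.81), (530.0, 20.9, 0.39), (109.6, 243.7, 0.15)]
go [  4.5   5.1 129.2] [-0.     0.     0.002] pos [0.569 0.005 0.386] open 0.6 grip 0.0 F [0.2 0.5 0.2] t 32.05
```

View pics/w11.png

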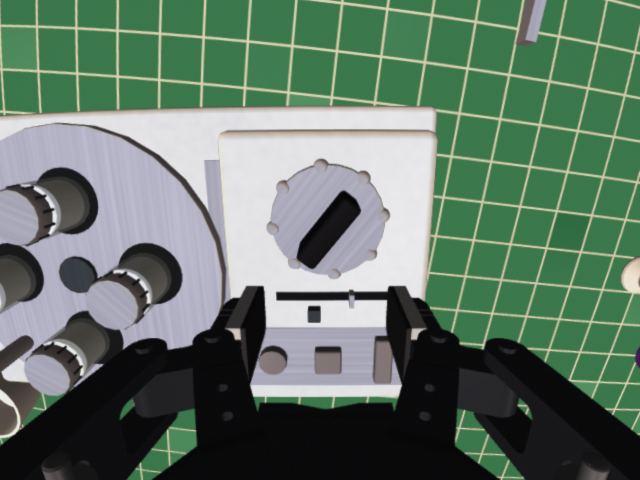

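The wheel disc is centred at (328,219), with the black bar running from about (305,262) to (350,197). The pointer is at (351,298) and the mark at (314,314).

Run:
```python
from h import *
o=ctrl.get_obs(); im=cv2.imread('pics/w11.png')
m=np.zeros(im.shape[:2],np.uint8); m[170:275,275:385]=(im.max(2)[170:275,275:385]<60)
n,l,s,c=cv2.connectedComponentsWithStats(m);i=1+s[1:,4].argmax();print(s[i],c[i])
p=np.argwhere(l==i)[:,::-1].astype(np.float32);r=cv2.minAreaRect(p);b=cv2.boxPoints(r);print(r)
W=np.array([atz('wrist',x,.115,o)[:2] for x in b]);print(W.round(4),W.mean(0).round(4))
e=[W[1]-W[0],W[2]-W[1]];print([ (np.linalg.norm(v).round(4),np.degrees(np.arctan2(v[1],v[0])).round(1)) for v in e])
print('disc',atz('wrist',(328,219),.079,o).round(4))
a=atz('wrist',(351,298),.07,o);k=atz('wrist',(314,314),.073,o);print(a,k,((k-a)[:2]@[-.109,.994]))
for n,p in dict(rnd=(273,360),sq=(328,359.5),bar=(383,360)).items(): print(n,atz('wrist',p,.075,o).round(4))
```

```text
[ 297  191   63   78 2164] [327.76016636 229.27726433]
((327.43902587890625, 229.95123291015625), (27.798931121826172, 82.45974731445312), 38.65980529785156)
[[ 0.5551  0.0275]
 [ 0.6036 -0.0026]
 [ 0.5936 -0.0185]
 [ 0.5439  0.0112]] [0.5741 0.0044]
[(np.float64(0.057), np.float64(-31.8)), (np.float64(0.0187), np.float64(-122.2))]
disc [0.5739 0.0034 0.079 ]
[ 0.50488349 -0.02425623  0.07      ] [0.48780232 0.00579729 0.073     ] 0.03173504926313463
rnd [0.4389 0.0377 0.075 ]
sq [ 0.445  -0.0111  0.075 ]
bar [ 0.4496 -0.0602  0.075 ]
```

```bash
for i in 1 2 3 4; do python3 -m pendant '[[[0.6,0,0,0,0,0,-0.12],[0.6,0,0,0,0,0,-0.24],[0.6,0,0,0,0,0,-0.36],[0.6,0,0,0,0,0,-0.48],[0.6,0,0,0,0,0,-0.6]]]' | head -1; done; python3 -m pendant '[[[0.5,0,0,20,0,0,-0.078],[0.5,0,0,50,0,0,-0.078],[0.5,0,0,60,0,0,-0.078],[0.5,0,0,60,0,0,-0.078]]]'
python3 - <<'E'
from h import *
go(.574,.004,.257,-.555+np.pi); print(np.round(ctrl.get_obs()['q'],2))
E
```

```text
time_s: 32.47
time_s: 32.88
time_s: 33.3
time_s: 33.72
time_s: 34.05
eef_pos: [0.5678, 0.0043, 0.3236]
eef_rot: [-0.003, 0.273, 0.962, -0.0]
wrist_force: [-0.4, 0.4, 0.1]
opening: 0.502
grasp_force: 0.0
go [-5.8  3.1 66.6] [-0.002 -0.005  0.001] pos [0.568 0.004 0.324] open 0.5 grip 0.0 F [-0.4  0.4  0.1] t 34.05
[-0.2   0.25  1.7   0.    1.2  -1.22]
```

```bash
python3 -m pendant '[[[0.5,-6,3,20,0,0,0],[0.5,-6,3,40,0,0,0],[0.5,-6,3,55,0,0,0],[0.5,-6,3,64,0,0,0],[0.5,-6,3,64,0,0,0]]]'; python3 -m pendant '[[[0,0,0,0,0,0,0],[0,0,0,0,0,0,0],[0,0,0,0,0,0,0],[0,0,0,0,0,0,0],[0,0,0,0,0,0,0]]]'
python3 - <<'E'
from h import *
go(.574,.004,.26,-.555+np.pi);print(ctrl.get_obs()['torque'])
E
```

```text
time_s: 34.47
eef_pos: [0.5756, 0.0029, 0.2614]
eef_rot: [-0.001, 0.274, 0.962, -0.0]
wrist_force: [-0.4, -0.7, -1.1]
opening: 0.502
grasp_force: 0.0
time_s: 34.88
eef_pos: [0.576, 0.001, 0.2641]
eef_rot: [0.0, 0.274, 0.962, -0.002]
wrist_force: [-7.3, -8.3, 5.8]
opening: 0.177
grasp_force: 59.7
go [3.3 1.5 4.1] [-0.003  0.001  0.001] pos [0.576 0.001 0.264] open 0.18 grip 59.7 F [-7.3 -8.3  5.8] t 34.8833
[-1.19373719  1.03062115  0.17058279]
```

```bash
python3 -m pendant '[[[0,0,-2,0,0,0,0.0],[0,0,-2,0,0,0,0.1],[0,0,-2,0,0,0,0.2],[0,0,-2,0,0,0,0.3],[0,0,-2,0,0,0,0.4]]]'; python3 -m pendant '[[[0,0,0,0,0,0,0.1],[0,0,0,0,0,0,0.2],[0,0,0,0,0,0,0.3],[0,0,0,0,0,0,0.4],[0,0,0,0,0,0,0.5]]]'
python3 - <<'E'
from h import *
go(.576,.002,.26,-.555+np.pi-.9);print(ctrl.get_obs()['torque'])
E
```

```text
time_s: 35.3
eef_pos: [0.5747, -0.0005, 0.2641]
eef_rot: [0.0, 0.461, 0.887, -0.002]
wrist_force: [-10.2, -8.4, 9.5]
opening: 0.175
grasp_force: 60.6
time_s: 35.72
eef_pos: [0.5734, -0.0012, 0.2641]
eef_rot: [-0.001, 0.666, 0.746, -0.004]
wrist_force: [-21.9, -11.9, 18.2]
opening: 0.175
grasp_force: 61.8
go [2.9 3.  4. ] [-0.007  0.004 -0.003] pos [ 0.573 -0.001  0.264] open 0.18 grip 61.8 F [-21.9 -11.9  18.2] t 35.7167
[-1.81468283  3.11237489  0.44730282]
```

```bash
python3 -m pendant '[[[0,-2,-2,-2,0,0,0],[0,-3,-3,-4,0,0,0],[0,-3,-3,-4,0,0,0]]]'
python3 - <<'E'
from h import *
go(.576,.002,.26,-.555+np.pi-.9);print(ctrl.get_obs()['torque'])
E
```

```text
time_s: 35.97
eef_pos: [0.572, -0.0024, 0.2643]
eef_rot: [-0.0, 0.665, 0.747, 0.001]
wrist_force: [7.2, 0.0, -21.1]
opening: 0.171
grasp_force: 61.5
go [3.9 4.5 4.3] [ 0.    -0.001  0.   ] pos [ 0.572 -0.002  0.264] open 0.17 grip 61.5 F [  7.2   0.  -21.1] t 35.9667
[-0.07770278 -1.19680792 -0.09180678]
```

```bash
python3 -m pendant '[[[0,0,0.3,2,0,0,0.1],[0,0.3,-0.5,2,0,0,0.2],[0,0.6,-1.2,2,0,0,0.3],[0,1,-1.8,2,0,0,0.4],[0,1.3,-2.5,2,0,0,0.5]]]'
python3 - <<'E'
from h import *
go(.571,.004,.264,-.555+np.pi-1.4);print(ctrl.get_obs()['torque'])
o,im=shot('wrist','w12.png');
E
```

```text
time_s: 36.38
eef_pos: [0.5696, -0.0017, 0.2642]
eef_rot: [0.0, 0.83, 0.558, -0.0]
wrist_force: [0.4, -1.4, -7.7]
opening: 0.172
grasp_force: 63.6
go [ 5.8 -0.8  0.2] [ 0.     0.001 -0.003] pos [ 0.57  -0.002  0.264] open 0.17 grip 63.6 F [ 0.4 -1.4 -7.7] t 36.3833
[-0.40448387 -0.0380592   0.36454902]
```

View pics/w12.png

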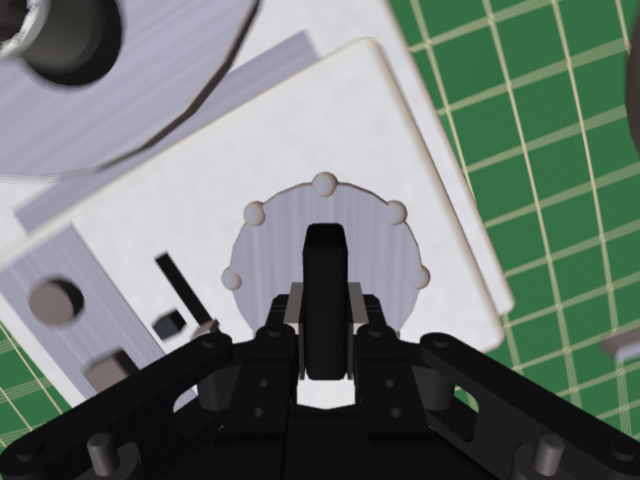

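The wheel is turning with the bar. The pointer shows at (205,326) beside the mark block at (170,324).

```bash
python3 - <<'E'
from h import *
o=ctrl.get_obs()
a=atz('wrist',(205,327),.07,o);k=atz('wrist',(170,324),.073,o);s=atz('wrist',(163,258),.067,o);print(a.round(4),k.round(4),s.round(4),((k-a)[:2]@[-.109,.994]),((s-a)[:2]@[-.109,.994]))
E
python3 -m pendant '[[[0,0,0,0,0,0,0.08],[0,0.5,-0.5,0,0,0,0.16],[0,0.5,-1,0,0,0,0.24],[0,1,-1.5,0,0,0,0.32],[0,1,-2,0,0,0,0.4]]]'
python3 - <<'E'
from h import *
go(.571,.004,.264,-.555+np.pi-1.8);print(ctrl.get_obs()['torque'])
o,im=shot('wrist','w13.png'); print(det('wrist','tension_wheel'))
o,im=shot('side','s13.png')
w=cv2.imread('pics/w13.png')[200:480,100:420]; s=cv2.resize(im[210:310,250:410][:,:,::-1],(480,300),interpolation=cv2.INTER_CUBIC)
c=np.zeros((300,800,3),np.uint8);c[:280,:320]=w;c[:,320:]=s;cv2.imwrite('pics/c13.png',c)
E
```

```text
[ 0.5033 -0.0006  0.07  ] [0.4893 0.0087 0.073 ] [0.5003 0.0397 0.067 ] 0.010754939677653296 0.040376117216789284
time_s: 36.85
eef_pos: [0.568, -0.0004, 0.2642]
eef_rot: [0.0, 0.924, 0.383, -0.001]
wrist_force: [-0.6, -3.9, -6.2]
opening: 0.172
grasp_force: 63.8
go [ 5.2 -1.   0.2] [0.    0.002 0.   ] pos [ 0.568 -0.     0.264] open 0.17 grip 63.8 F [-0.6 -3.9 -6.2] t 36.85
[-0.66270884  0.25543864  0.36200426]
[(326.1, 257.2, 0.76), (78.3, 122.8, 0.47)]
```

View pics/c13.png

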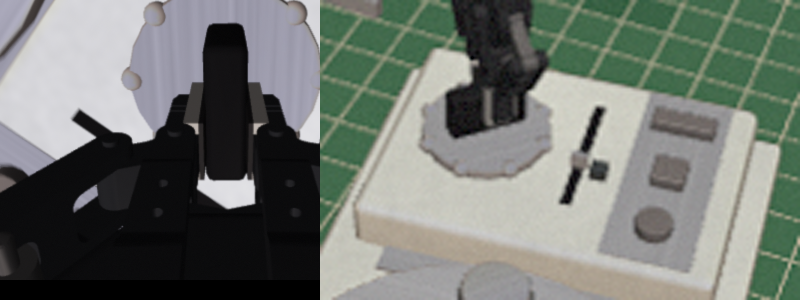

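The side crop shows the pointer at (578,160), nearly level with the mark block at (598,170).

Run:
```python
from h import *
o=ctrl.get_obs(); im=cv2.imread('pics/s13.png')
print('q',np.round(o['q'],2))
im=ctrl.camera('side')
a=atz('side',(336.2,263.5),.07,o);k=atz('side',(342.7,266.7),.073,o);print(a.round(4),k.round(4),(k-a)[:2]@[-.109,.994])
import os
cv2.imwrite('pics/c14.png',cv2.resize(im[245:285,315:365][:,:,::-1],(750,600),interpolation=cv2.INTER_CUBIC))
```

```text
q [-0.21  0.33  1.73 -0.    1.08  0.57]
[0.5023 0.0032 0.07  ] [0.4859 0.0093 0.073 ] 0.007857280689150007
```

View pics/c14.png

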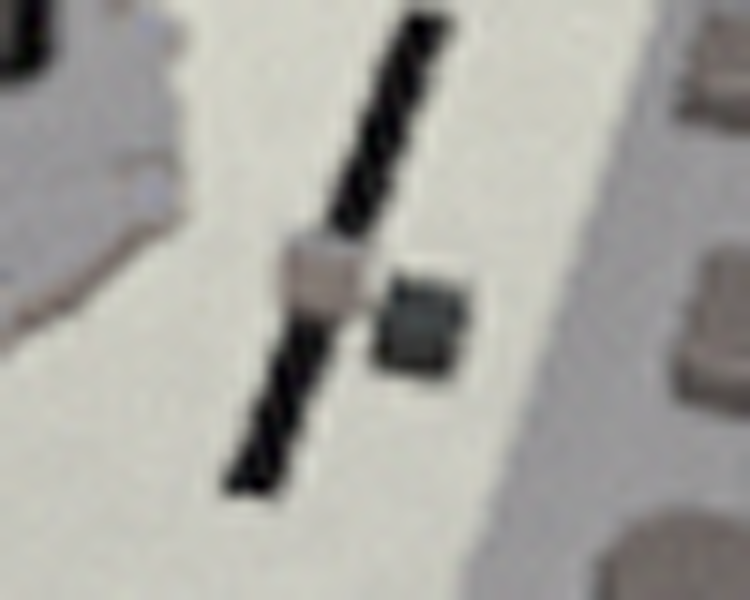

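The pointer's centre is about 4 mm short of level with the mark, so roughly 0.28 rad remains.

```bash
python3 -m pendant '[[[0,0,0,0,0,0,0.07],[0,0.5,-0.5,0,0,0,0.14],[0,0.5,-1,0,0,0,0.21],[0,0.5,-1,0,0,0,0.28],[0,0.5,-1,0,0,0,0.28]]]'
python3 - <<'E'
from h import *
go(.571,.004,.264,-.555+np.pi-2.08);print(ctrl.get_obs()['torque'])
E
python3 -m pendant '[[[0.2,0,0,0,0,0,0],[0.45,0,0,0,0,0,0],[0.5,0,0,0,0,0,0],[0.5,0,0,-10,0,0,0],[0.5,0,0,-40,0,0,0]]]';python3 -m pendant '[[[0.5,0,0,-40,0,0,0.1],[0.5,0,0,-80,0,0,0.2],[0.5,0,0,-80,0,0,0.3],[0.5,0,0,-80,0,0,0.4],[0.5,0,0,-80,0,0,0.4]]]'
python3 - <<'E'
from h import *
go(.571,.004,.384)
o,im=shot('wrist','w15.png')
cv2.imwrite('pics/c15.png',cv2.resize(im[240:440,200:460][:,:,::-1],(780,600),interpolation=cv2.INTER_CUBIC))
E
```

```text
time_s: 37.47
eef_pos: [0.5674, 0.0007, 0.2642]
eef_rot: [0.0, 0.968, 0.251, -0.001]
wrist_force: [-4.2, -5.1, -4.0]
opening: 0.174
grasp_force: 64.1
go [ 4.8 -1.2  0.2] [-0.     0.002  0.001] pos [0.567 0.001 0.264] open 0.17 grip 64.1 F [-4.2 -5.1 -4. ] t 37.4667
[-0.82656421  0.71251912 -0.01843228]
time_s: 37.88
eef_pos: [0.5664, 0.0016, 0.3013]
eef_rot: [-0.002, 0.968, 0.251, -0.003]
wrist_force: [0.0, 0.1, -1.4]
opening: 0.498
grasp_force: 0.0
time_s: 38.3
eef_pos: [0.5682, 0.0013, 0.3867]
eef_rot: [0.0, 0.999, 0.052, 0.002]
wrist_force: [0.3, 0.2, 0.1]
opening: 0.5
grasp_force: 0.0
go [ 3.  -2.4  2.7] [ 0.001 -0.004 -0.005] pos [0.568 0.001 0.387] open 0.5 grip 0.0 F [0.3 0.2 0.1] t 38.3
```

View pics/c15.png

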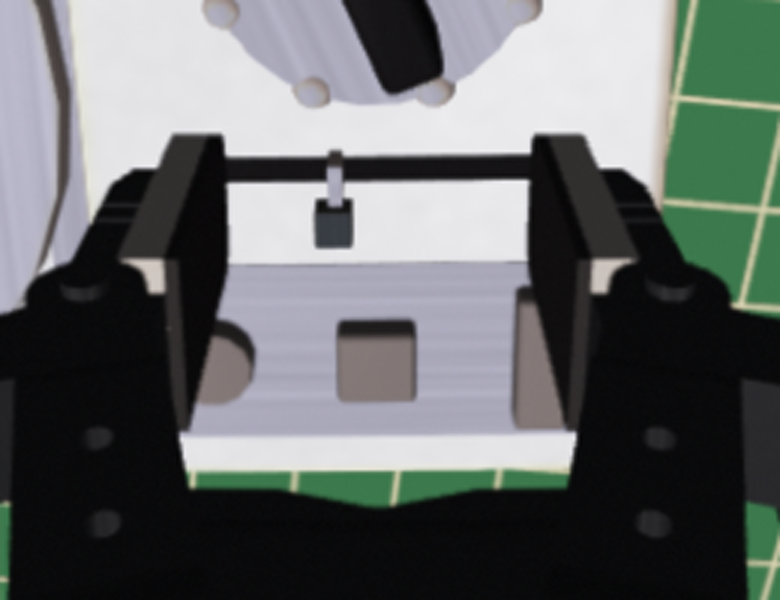

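The pointer (335) and the mark (334) are level. The keys come next, pressed with the fingers shut.

```bash
python3 -m pendant '[[[0,-30,-13,10,0,0,0],[0,-62,-26,30,0,0,0],[0,-95,-40,50,0,0,0],[0,-125,-52,75,0,0,0],[0,-127,-53,97,0,0,0]]]';python3 -m pendant '[[[0,0,0,0,0,0,0],[0,0,0,0,0,0,0],[0,0,0,0,0,0,0]]]'
python3 - <<'E'
from h import *
go(.436,.040,.252)
E
```

```text
time_s: 38.77
eef_pos: [0.4305, 0.0422, 0.2845]
eef_rot: [-0.001, 0.998, 0.056, -0.003]
wrist_force: [0.9, -0.6, -1.1]
opening: -0.001
grasp_force: 0.0
time_s: 39.02
eef_pos: [0.4376, 0.0399, 0.2888]
eef_rot: [0.0, 0.999, 0.054, 0.001]
wrist_force: [-0.2, 0.4, -0.8]
opening: -0.001
grasp_force: 0.0
go [-1.6 -0.3 36.8] [ 0.001 -0.003 -0.001] pos [0.438 0.04  0.289] open -0.0 grip 0.0 F [-0.2  0.4 -0.8] t 39.0167
```

```bash
python3 -m pendant '[[[0,-1,0,20,0,0,0],[0,-1,0,37,0,0,0],[0,-1,0,43,0,0,0],[0,-1,0,47,0,0,0],[0,-1,0,47,0,0,0]]]'; python3 -m pendant '[[[0,0,0,1,0,0,0],[0,0,0,1,0,0,0]]]'
```

```text
time_s: 39.43
eef_pos: [0.4366, 0.0397, 0.2424]
eef_rot: [0.0, 0.999, 0.054, 0.0]
wrist_force: [-3.5, -0.1, 8.0]
opening: -0.003
grasp_force: 4.1
time_s: 39.6
eef_pos: [0.4366, 0.0398, 0.2422]
eef_rot: [0.0, 0.999, 0.054, 0.001]
wrist_force: [-8.3, -0.2, 19.0]
opening: -0.0
grasp_force: 9.6
```

```bash
python3 -m pendant '[[[0,0,0,-20,0,0,0],[0,0,0,-30,0,0,0],[0,0,25,-30,0,0,0],[0,0,50,-30,0,0,0],[0,0,50,-30,0,0,0]]]'
python3 - <<'E'
from h import *
go(.4416,-.011,.242)
E
python3 -m pendant '[[[0,0,0,10,0,0,0],[0,0,0,22,0,0,0],[0,0,0,27,0,0,0],[0,0,0,30,0,0,0],[0,0,0,30,0,0,0]]]'; python3 -m pendant '[[[0,0,0,0.5,0,0,0],[0,0,0,0.5,0,0,0]]]'
```

```text
time_s: 40.02
eef_pos: [0.4421, -0.0125, 0.2712]
eef_rot: [0.001, 0.999, 0.053, 0.002]
wrist_force: [0.3, -0.3, 0.7]
opening: 0.003
grasp_force: 0.0
go [-0.5 -1.6 29.2] [ 0.003 -0.004 -0.003] pos [ 0.442 -0.012  0.271] open 0.0 grip 0.0 F [ 0.3 -0.3  0.7] t 40.0167
time_s: 40.43
eef_pos: [0.4411, -0.0092, 0.2419]
eef_rot: [0.0, 0.999, 0.054, -0.001]
wrist_force: [-12.7, 0.6, 35.6]
opening: -0.0
grasp_force: 17.7
time_s: 40.6
eef_pos: [0.441, -0.0092, 0.2418]
eef_rot: [0.0, 0.999, 0.054, -0.0]
wrist_force: [-15.2, 1.2, 40.8]
opening: 0.003
grasp_force: 20.3
```

```bash
python3 -m pendant '[[[0,0,0,-20,0,0,0],[0,0,0,-30,0,0,0],[0,0,25,-30,0,0,0],[0,0,50,-30,0,0,0],[0,0,50,-30,0,0,0]]]'; python3 -m pendant '[[[0,0,0,10,0,0,0],[0,0,0,22,0,0,0],[0,0,0,26,0,0,0],[0,0,0,28.5,0,0,0],[0,0,0,28.5,0,0,0]]]'; python3 -m pendant '[[[0,0,0,0,0,0,0],[0,0,0,0,0,0,0]]]'
```

```text
time_s: 41.02
eef_pos: [0.4466, -0.0614, 0.2692]
eef_rot: [0.001, 0.999, 0.053, 0.001]
wrist_force: [1.0, -0.1, -0.2]
opening: -0.003
grasp_force: 0.0
time_s: 41.43
eef_pos: [0.4458, -0.0585, 0.242]
eef_rot: [-0.0, 0.999, 0.054, -0.001]
wrist_force: [-11.5, 1.3, 31.2]
opening: -0.003
grasp_force: 15.7
time_s: 41.6
eef_pos: [0.4457, -0.0584, 0.2419]
eef_rot: [-0.0, 0.999, 0.054, -0.001]
wrist_force: [-12.4, 1.5, 31.0]
opening: 0.001
grasp_force: 15.8
```

Now I retreat and check the final state by measurement, including whether any shaker has been knocked.

```bash
python3 -m pendant '[[[0,0,0,-20,0,0,0],[0,0,0,-50,0,0,0],[0,0,0,-90,0,0,0],[0,0,0,-130,0,0,0],[0,0,20,-150,0,0,0]]]'; python3 -m pendant '[[[0,-10,40,0,0,0,0],[0,-20,80,0,0,0,0],[0,-30,120,0,0,0,0],[0,-40,160,0,0,0,0],[0,-40,160,0,0,0,0]]]'
python3 - <<'E'
from h import *
o,im=shot('top','tf.png'); print(det('top','shaker1'))
P=dict(nx=(.424,.2185),px=(.5587,.2333),py=(.4835,.2935),ny=(.4988,.158))
for k,v in P.items(): print(k,proj('top',[[*v,.08]],o).round(1))
o2,im2=shot('side','sf.png'); print(det('side','shaker1'))
for k,v in P.items(): print(k,proj('side',[[*v,.08]],o2).round(1))
# pads still visible? blobs: dark ring + cap centre
g=im[220:330,140:260]; m=(g.max(2)<60).astype(np.uint8)
n,l,s,c=cv2.connectedComponentsWithStats(m); print([(s[i].tolist(),(c[i]+[140,220]).round(1)) for i in range(1,n) if s[i,4]>30])
print(ctrl.get_obs()['wrist_force'],det('top','egg_cup')[:1],det('top','pepper_mill')[:1])
E
```

```text
time_s: 42.02
eef_pos: [0.4481, -0.0765, 0.3937]
eef_rot: [-0.0, 0.998, 0.055, 0.002]
wrist_force: [1.2, -0.8, -0.0]
opening: -0.001
grasp_force: 0.0
time_s: 42.43
eef_pos: [0.4242, -0.2472, 0.3894]
eef_rot: [0.001, 0.999, 0.051, -0.001]
wrist_force: [-0.1, 0.3, 0.9]
opening: -0.003
grasp_force: 0.0
[(433.1, 338.1, 0.96), (195.5, 303.0, 0.88), (228.2, 270.3, 0.71), (167.5, 280.1, 0.62)]
nx [[199.6 304.2]]
px [[194.  243.3]]
py [[165.8 277.4]]
ny [[227.7 269.9]]
[(260.8, 335.4, 0.97), (311.0, 316.0, 0.95), (441.1, 211.8, 0.88), (371.5, 182.4, 0.72), (284.7, 374.6, 0.71), (417.6, 180.8, 0.66), (333.7, 356.2, 0.59)]
nx [[334.  353.5]]
px [[260.4 334.8]]
py [[284.4 376.1]]
ny [[308.1 315. ]]
[]
[ 0.74901819 -0.20619249 -0.68368876] [(447.7, 252.8, 0.71)] [(458.9, 187.9, 0.67)]
```

In the side view all four shakers sit within about 3 px of their pads, and the egg cup and pepper mill haven't moved.

```bash
python3 -c "
from bench import ctrl
print(ctrl.hand_in())"
```

```text
the job is handed in; nothing more can be done
None
```

I handed the job in with every step done and no verdict shown: four shakers on their pads (one was knocked off after the swing and I put it back), carousel in running position, pointer level with the mark, keys pressed round, square, oblong; I viewed 16 pictures against the limit of 14, and never checked the measuring spoons at the end.

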